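Nest the square pans on the bakery hook

TASK

Turn the milk pan's handle inward, so that it points straight to the back of the hob (away from the robot) and is out from under the hook. Then take the three square pans from the drying rack and hang them by their loops on the one hook, largest first and farthest back, then the medium, then the small, open sides to the free end, each slid back so that its floor sits inside the pan behind it. Do not knock the pans against the hob or its milk pan, and leave the oil bottle, the tin and the copper cup where they stand; let the hung pans hang quietly.

Things in the scene. Friction and masses are not known exactly. Their poses are not given: they have to be found in the camera images.
- hook_arm (a point): middle of the arm of a fixed steel hook, on the level 8 mm rod's centre line, 275 mm above the table. x along the rod to its post (front face 76 mm on, top 5 mm above the line), -x to the free end: 65 mm out it bends up to a tip ending 72 mm out, 20 mm above the line; y left. A pan hanging at rest has its loop point 21 mm below the line
- hob: a fixed black hob, 220 x 220 mm, top 50 mm above the table, to the right of the hook (its middle about 230 mm from the rod's line); origin on the table under its centre, which is also the vertical axis of the milk pan that stands on it. x points to the back of the hob (away from the robot), y to its left, to the hook
- milk_pan (a joint): turn of the milk pan (white enamel, 120 mm across, rim 100 mm above the hob) about its vertical axis, rad: 0 with the handle to the hob's left (+y), growing clockwise from above, 1.57 with the handle to the hob's back (+x). It sits in a ring and only turns, with light friction (0.1 N m), and stays where left; range -0.5 to 2.3
- milk_handle (a point): a point half-way up the black handle of the milk pan, 130 mm out from the pan's axis and 136 mm above the table. The handle is a level bar 18 mm wide and 14 mm high, from 85 to 190 mm out from the axis; y points outward along it
- pan_large_loop (a point): centre of the hanging loop atop the red handle. z up the handle, y across the pan, x square to the pan's floor. Loop: frame 8 mm thick in x, flat upright sides 40 mm apart outside, 30 mm inside, from 24 below to 16 mm above this point; hole from 18 mm below to a pointed roof, peak 26 mm above (outside 35). Grasp it across the sides (y), from above
- pan_medium_loop (a point): centre of the hanging loop atop the yellow handle. z up the handle, y across the pan, x square to the pan's floor. Loop: frame 8 mm thick in x, flat upright sides 40 mm apart outside, 30 mm inside, from 24 below to 16 mm above this point; hole from 18 mm below to a pointed roof, peak 26 mm above (outside 35). Grasp it across the sides (y), from above
- pan_small_loop (a point): centre of the hanging loop atop the blue handle. z up the handle, y across the pan, x square to the pan's floor. Loop: frame 8 mm thick in x, flat upright sides 40 mm apart outside, 30 mm inside, from 24 below to 16 mm above this point; hole from 18 mm below to a pointed roof, peak 26 mm above (outside 35). Grasp it across the sides (y), from above
- pan_large: large square dark-steel pan, red handle, 130 mm wide (y), body 120 mm high, 36 mm deep, walls 3 mm, about 300 g. Stands and hangs handle up. Origin at its bottom edge, 175 mm straight under its loop point; axes as the loop's. Open side faces -x: rim 16 mm before the loop's plane, outside of the floor 20 mm behind it; body top 55 mm below the loop point
- pan_medium: medium square dark-steel pan, yellow handle, 104 mm wide (y), body 96 mm high, 36 mm deep, walls 3 mm, about 220 g. Stands and hangs handle up. Origin at its bottom edge, 163 mm straight under its loop point; axes as the loop's. Open side faces -x: rim 16 mm before the loop's plane, outside of the floor 20 mm behind it; body top 67 mm below the loop point
- pan_small: small square dark-steel pan, blue handle, 78 mm wide (y), body 72 mm high, 36 mm deep, walls 3 mm, about 150 g. Stands and hangs handle up. Origin at its bottom edge, 151 mm straight under its loop point; axes as the loop's. Open side faces -x: rim 16 mm before the loop's plane, outside of the floor 20 mm behind it; body top 79 mm below the loop point
- rack: fixed drying rack left of the hook, grey floor 210 x 165 mm, 6 mm thick; origin under its centre, x across the slots, y along them. Four wire hoops along y, 65 mm high, 60 mm apart, make three slots; the pans stand in them, one each, any order. Draw a lifted pan out along y: its neighbours' loops reach 216 mm above the table
- oil_mid (a point): centre of an amber oil bottle with a yellow cap, 60 mm across, 200 mm high; leave alone
- tin_mid (a point): centre of a closed metal tin with a white band, 56 mm across, 100 mm high; leave alone
- cup_mid (a point): centre of a small open copper cup, 60 mm across, 45 mm high; leave alone

How it is judged:
By the outcome, as a careful person would: the job done as asked, in the order asked, and still so for the second after the job is handed in, with the robot touching nothing.
It also fails if it takes over 72 s, if anything falls off the work surface, if the arm or the gripper's body presses on something with over 40 N, if the wrist force passes 120 N, or if a joint passes its speed limit or range.

ROBOT

A 7-joint arm with a two-finger parallel gripper is mounted at the origin on the work surface. World frame = base frame: x ahead of the robot, y to its left, z up, the work surface at z = 0. Lengths are in m, angles in rad, forces in N, time in s.
With the tool pointing down it reaches from about 0.35 to 0.9 m from the base axis. Payload 8.1 kg.
Tool frame: the origin (TCP) lies midway between the tips of the shut fingers; the grasp point (between the pads) lies arm.grip_point_offset behind it (arm.grip_point_offset is the distance from the TCP to the grasp point, in m); y points along the fingers, z is the direction in which the jaws open and shut, and the axes are right-handed (so a half turn about y gives the same grasp; the last joint's range is limited). The gripper opens to 92 mm and grips with 3 to 60 N. Pads are 19 mm wide; open, the fingers measure 130 mm over their backs; the gripper's body (75 mm by 190 mm) begins 47 mm behind the grasp point.
Start: joints at [-0.103, 0.434, 0.025, 1.573, -0.012, 1.134, -0.075], TCP at [0.625, -0, 0.227] pointing down, gripper open.
Joint ranges: [-2.62, 2.62], [-0.44, 2.09], [-1.27, 1.32], [0.08, 2.57], [-1.32, 4.46], [0.12, 2], [-2.74, 2.74]. Speed limits (rad/s): [2.22, 2.22, 3.01, 3.01, 3.14, 3.14, 3.14].

INTERFACE

Orientations are given as a rotation vector (axis times angle).
In Python, from cell import arm, get_image, camera_info gives the robot as it stands.
- The arm moves only by the tool carry_out, never from a script. Its argument "steps" is one flat list of numbers, 5 for each row, row after row: the opening, from 0 (shut) to 1 (fully open), then the shift along the world's x, y, z in units of 0.1 m (1.0 is 0.1 m), then the turn about the world's z in units of 45 degrees (1.0 is 45 degrees). In form: [hand, dx, dy, dz, spin, hand, dx, dy, dz, spin, ...]. A call has 1 to 12 rows; each row is the pose to reach, as a shift and turn from the pose commanded when the call began; what a row does not reach only later rows make up. A row lasts 1/10 s, in which the tool goes at most 50 mm and 8.59 degrees, less where a joint would pass 70% of its speed; a pose out of reach is approached as far as the arm can. A call with a number of a shift or a turn outside -1 to 1 is refused whole. A call with a gripper value outside its range is refused whole. The fingers move at their own pace and stop on an object; "grip_force" is the grip in N (left out, the last holds). Time passes only in rows, so rows that repeat a pose let the fingers close. It gives the time, the measured TCP pose, the force and the opening at its end, in the units of the state.
- arm.observe(): the state, without advancing time (a new reading comes with each control period).
- get_image(name): name is "scene" or "side" or "wrist"; returns (picture, depth): 400x640x3 uint8, red, green, blue; 400x640 float32, m along the optical axis (not along the pixel's ray), 0 where there is no reading.
- camera_info(name): a dict with "fovy" (degrees; the focal length in pixels is half the picture's height over the tangent of half this angle, whatever the lens; pixels are square), "cx", "cy" (the principal point, pixels), "R" (3x3) and "t" (3): a world point X has camera coordinates R X + t; the wrist camera has in their place "tool_from_camera" (4x4, takes a point from camera to tool coordinates, whose origin is the TCP and whose axes are the tool frame's). Camera axes: x right, y down, z forward; pixel columns grow to the right and rows downward; lengths in m; the calibration is good to about 2 mm. A picture is of the moment at which its call begins: read the wrist's pose just before it. camera_info takes no time and is no camera call.
- arm.sign_off(): hands the job in, once; it reports no verdict.
The state is a dict: "clock": time; "joints": joint angles; "dq": joint speeds; "joint_efforts": joint torques, N m; "position": TCP position; "ee_rot": TCP orientation; "force": force on the tool from outside, world axes, zero at the start; "ft_torque": the same for the moment, N m; "width": opening from 0.0 (shut) to 1.0 (fully open).
Only numpy, scipy, OpenCV 4.12 (cv2) and the standard library are available. Lean on these libraries where they do the work, as an engineer would, in place of code of your own. Each camera call takes 0.05 s, during which the arm holds its last target. There are 200 camera calls.

## Working session

There is one attempt and no reset: what is moved stays moved. The work goes in short steps, Python scripts to look and compute and a tool call to move; the robot and the scene stay as the last step left them, time stands still between calls to the robot, and variables do not carry over. Pictures are saved under pics/ and viewed, about 8 in all and at most 12, crops included, and the job is handed in when it is done.

Besides the shell and the picture viewer there is one more tool, called after "Request:" as a command line: name --argument value ..., lists and objects as JSON in quotes. carry_out: Moves the arm, as the interface text tells. Shifts and turns lie within -1 to 1; 1 stands for 0.1 m of shift or 45 degrees of turn. Its arguments: {"type":"object","properties":{"steps":{"type":"array","items":{"type":"number"}},"grip_force":{"type":"number"}},"required":["steps"]}

```bash
ls; mkdir -p pics
cat > h.py <<'E'
import numpy as np, cv2
from cell import arm, get_image, camera_info
from scipy.spatial.transform import Rotation as Ro
def K(name):
    c=camera_info(name); f=200/np.tan(np.radians(c['fovy'])/2); return c,f
def cloud(name,d):
    c,f=K(name); v,u=np.mgrid[0:400,0:640]
    P=np.stack([(u-c['cx'])/f*d,(v-c['cy'])/f*d,d],-1)
    if name=='wrist':
        s=arm.observe(); T=np.array(c['tool_from_camera']); P=P@T[:3,:3].T+T[:3,3]
        return P@Ro.from_rotvec(s['ee_rot']).as_matrix().T+np.array(s['position'])
    return (P-np.array(c['t']))@np.array(c['R'])
def save(n,im): cv2.imwrite('pics/'+n+'.png',im[...,::-1])
E
python3 - <<'E'
from h import *
print(arm.observe(), arm.grip_point_offset)
for n in ['scene','side']:
    im,d=get_image(n); save(n+'0',im); np.savez(n+'0.npz',im=im,d=d); c,f=K(n); print(n,f,c['cx'],c['cy'],-np.array(c['R']).T@np.array(c['t']))
    # also
E
```

```text
pics
{'clock': 0.0, 'joints': array([-0.1026176 ,  0.4351174 ,  0.02499092,  1.57374829, -0.01155848,
        1.13385105, -0.07510368]), 'dq': array([ 0.00038585,  0.00027799, -0.00172588,  0.0016894 , -0.0011189 ,
       -0.00061781,  0.0002128 ]), 'joint_efforts': array([ 1.95508957e-02, -6.64571571e+01,  9.70192999e-01, -3.09471989e+01,
       -8.70859274e-02,  1.80297964e-01, -1.35492775e-02]), 'position': array([ 6.24739684e-01, -4.94951921e-05,  2.26145642e-01]), 'ee_rot': array([-1.20999275,  1.20988655, -1.20887993]), 'force': array([ 0.45364124,  0.20712618, -0.41352184]), 'ft_torque': array([-0.04274229, -0.01030234, -0.00177311]), 'width': 1.0017797782122166} 0.0188
scene 488.6963482434842 321.07485062227727 195.12145323074373 [0.97953728 0.24890481 1.00387087]
side 469.9167891238894 323.08905808406666 193.0152107647576 [0.38242166 0.75813324 1.07465751]
```

View pics/scene0.png

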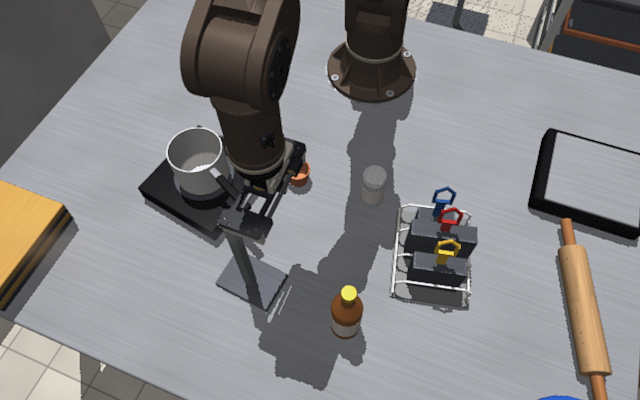

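View pics/side0.png

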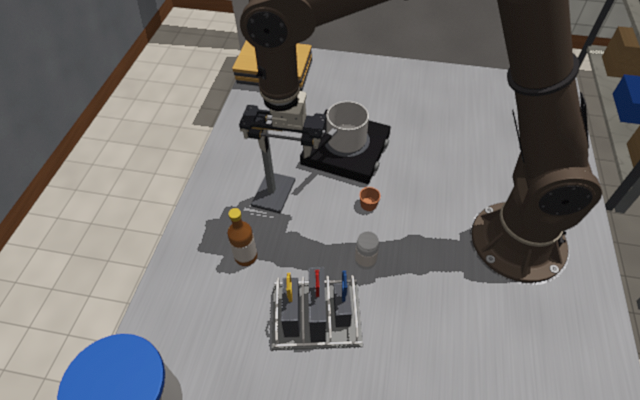

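The scene view shows the milk pan at (195,160) on the hob, with the gripper covering the hook at (250,220). The loops are blue (444,195), red (452,215) and yellow (448,245), with the bottle at (347,310), tin (374,185) and cup (300,173). The side view shows the same things, with the loops at yellow (288,285), red (317,283) and blue (344,285).

```bash
cat > m.py <<'E'
from h import *
def masks(im):
    h=cv2.cvtColor(im,cv2.COLOR_RGB2HSV); H,S,V=[h[...,i].astype(int) for i in range(3)]
    b=(S>130)&(V>70)
    return dict(red=b&((H<6)|(H>172)),yellow=b&(H>20)&(H<32)&(V>120),blue=b&(H>100)&(H<125))
E
python3 - <<'E'
from m import *
for n,box in [('scene',(390,175,490,300)),('side',(265,260,365,345))]:
    z=np.load(n+'0.npz'); im,d=z['im'],z['d']; P=cloud(n,d)
    for k,m in masks(im).items():
        m=m.copy(); q=np.zeros_like(m); q[box[1]:box[3],box[0]:box[2]]=1; m&=q&(d>0)
        p=P[m]; 
        if len(p)==0: print(n,k,0);continue
        print(n,k,len(p),'med',np.median(p,0).round(4),'lo',np.percentile(p,3,axis=0).round(4),'hi',np.percentile(p,97,axis=0).round(4))
        t=p[p[:,2]>.17]; c=t[:,:2]-t[:,:2].mean(0); w,v=np.linalg.eigh(c.T@c); print('  top dir',v[:,1].round(3),'mean',t.mean(0).round(4), (w/len(t))**.5)
    # tall map: points by height
    for lab,lo,hi in [('post/hook',.2,.32)]:
        pass
z=np.load('scene0.npz'); P=cloud('scene',z['d']); Q=cloud('side',np.load('side0.npz')['d'])
# top-down height maps
def hm(P,name):
    x0,x1,y0,y1=.2,1.0,-.5,.6; r=.002
    p=P.reshape(-1,3); g=np.zeros((400,550),np.float32)
    i=((p[:,0]-x0)/r).astype(int); j=((p[:,1]-y0)/r).astype(int); ok=(i>=0)&(i<400)&(j>=0)&(j<550)&(p[:,2]<.35)
    np.maximum.at(g,(i[ok],j[ok]),p[ok,2]); return g
g=np.maximum(hm(P,''),hm(Q,'')); g=g[::-1,::-1]
cv2.imwrite('pics/hm.png',cv2.applyColorMap(np.clip(g/.3*255,0,255).astype(np.uint8),cv2.COLORMAP_JET))
E
```

```text
scene red 228 med [0.4884 0.3086 0.1646] lo [0.4326 0.2911 0.1004] hi [0.4937 0.3266 0.2139]
  top dir [-0.204  0.979] mean [0.4881 0.3071 0.1997] [0.00193906 0.01315971]
scene yellow 161 med [0.5453 0.3216 0.1537] lo [0.4994 0.304  0.0765] hi [0.5516 0.3412 0.2034]
  top dir [-0.172  0.985] mean [0.5469 0.3206 0.1942] [0.00195491 0.01232819]
scene blue 92 med [0.4323 0.2859 0.1433] lo [0.427  0.2706 0.1382] hi [0.4378 0.3036 0.1938]
  top dir [-0.182  0.983] mean [0.433  0.285  0.1842] [0.00175396 0.01072193]
side red 57 med [0.4833 0.3141 0.2064] lo [0.4787 0.2565 0.1269] hi [0.5003 0.3274 0.216 ]
  top dir [-0.193  0.981] mean [0.4831 0.3137 0.2062] [0.00168064 0.01048991]
side yellow 76 med [0.5421 0.324  0.1899] lo [0.5357 0.3014 0.1486] hi [0.5504 0.3392 0.2032]
  top dir [-0.259  0.966] mean [0.5418 0.3261 0.1935] [0.00194124 0.01080622]
side blue 58 med [0.4301 0.2886 0.1777] lo [0.4235 0.2679 0.1161] hi [0.4354 0.3045 0.1918]
  top dir [-0.224  0.975] mean [0.429  0.2909 0.1815] [0.0014553  0.01135034]
```

View pics/hm.png

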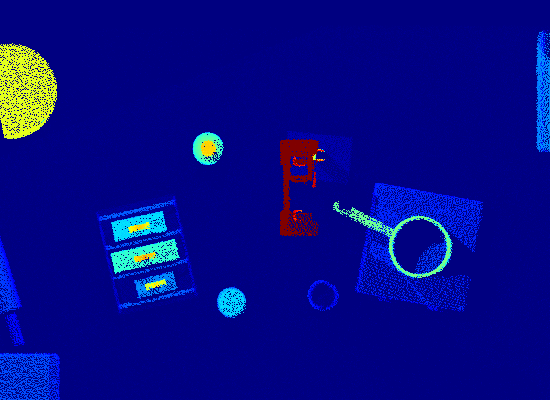

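The height map shows the hob centre near world (0.51,-0.24) with the milk handle pointing toward the hook, and the rack slots turned about 11°. The gripper still covers the hook, so I'll check with the wrist camera.

Run:
```python
from m import *
s=arm.observe(); print(Ro.from_rotvec(s['ee_rot']).as_matrix().round(3))
im,d=get_image('wrist'); save('w0',im)
c=camera_info('wrist'); print(np.array(c['tool_from_camera']).round(3),c['fovy'])
side=np.load('side0.npz')['im'][80:220,210:400]; sc=np.load('scene0.npz')['im'][140:320,170:340]
a=cv2.resize(side,None,fx=3,fy=3); b=cv2.resize(sc,None,fx=2,fy=2)
o=np.zeros((600,800,3),np.uint8); o[:400//2*1,:0]=0
w=cv2.resize(im,(320,200)); o[:420,:570]=a
o[400:600,570-90:800]=w; 
save('mix',o)
P=cloud('wrist',d).reshape(-1,3); m=(d.ravel()>0)&(P[:,2]>.2)&(P[:,2]<.32); print(P[m].min(0),P[m].max(0),m.sum())
```

```text
[[-0.    -0.001  1.   ]
 [-1.    -0.    -0.   ]
 [ 0.    -1.    -0.001]]
[[-0.     0.969  0.248 -0.066]
 [-0.    -0.248  0.969 -0.158]
 [ 1.     0.     0.001 -0.   ]
 [ 0.     0.     0.     1.   ]] 68.17417390764635
[ 0.5368399  -0.0484964   0.20001233] [0.7111053  0.03704306 0.31989582] 44431
```

View pics/mix.png

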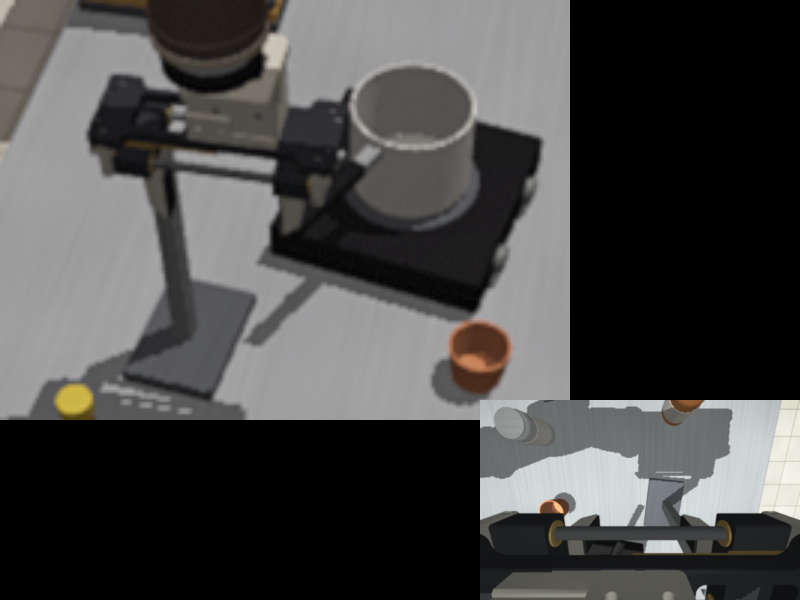

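Request:
carry_out --steps '[1, 0, 0, 0.3, 0, 1, 0, 0, 0.6, 0, 1, 0, 0, 1, 0, 1, 0, 0.3, 1, 0, 1, -0.3, 0.7, 1, 0, 1, -0.6, 1, 1, 0, 1, -0.6, 1, 1, 0]'

```text
clock: 0.85
position: [0.5612, 0.106, 0.3269]
ee_rot: [-1.213, 1.206, -1.2]
force: [-1.1, -0.0, -0.6]
width: 0.999
```

Request:
carry_out --steps '[1, -0.2, 0.4, 0, 0, 1, -0.4, 0.8, 0, 0, 1, -0.4, 1, 0, 0, 1, -0.4, 1, 0, 0]'

```text
clock: 1.25
position: [0.5236, 0.2037, 0.3264]
ee_rot: [-1.212, 1.206, -1.204]
force: [-0.5, -0.1, -1.0]
width: 0.996
```

Run:
```python
from m import *
print(arm.observe()['position'],arm.observe()['clock'])
C=[]
for n in ['scene','side','wrist']:
    im,d=get_image(n); save(n+'1',im); np.savez(n+'1.npz',im=im,d=d); P=cloud(n,d); 
    if n=='wrist': np.savez('wrist1c.npz',P=P)
    p=P[d>0]
    q=p[(abs(p[:,0]-.63)<.14)&(abs(p[:,1]+.02)<.08)&(p[:,2]>.255)&(p[:,2]<.31)]
    C.append(q); print(n,len(q))
    if len(q)>5:
        r=q[q[:,2]<.29]; c=r[:,:2]-r[:,:2].mean(0); w,v=np.linalg.eigh(c.T@c); print(r.mean(0),v[:,1],np.sqrt(w/len(r)),r.min(0),r.max(0))
a,b=[cv2.resize(np.load(n+'1.npz')['im'][s],(400,300)) for n,s in [('scene',np.s_[140:290,170:370]),('side',np.s_[80:230,210:410])]]
c,e=[cv2.resize(np.load(n+'1.npz')['im'][s],(400,300)) for n,s in [('scene',np.s_[170:320,340:540]),('side',np.s_[235:385,220:420])]]
save('m2',np.vstack([np.hstack([a,b]),np.hstack([c,e])]))
```

```text
[0.5236459  0.20369748 0.32642068] 1.25
scene 614
[ 0.6427887  -0.0297461   0.27727471] [-0.99531882  0.09664597] [0.0046486  0.05281953] [ 0.53578381 -0.04800395  0.25505167] [ 0.70110871 -0.01600432  0.28985544]
side 151
[ 0.68038325 -0.0333184   0.27276189] [-0.99959422 -0.02848493] [0.0056751  0.01353612] [ 0.64589669 -0.04758193  0.25548048] [ 0.69870239 -0.02476091  0.28158079]
wrist 0
```

View pics/m2.png

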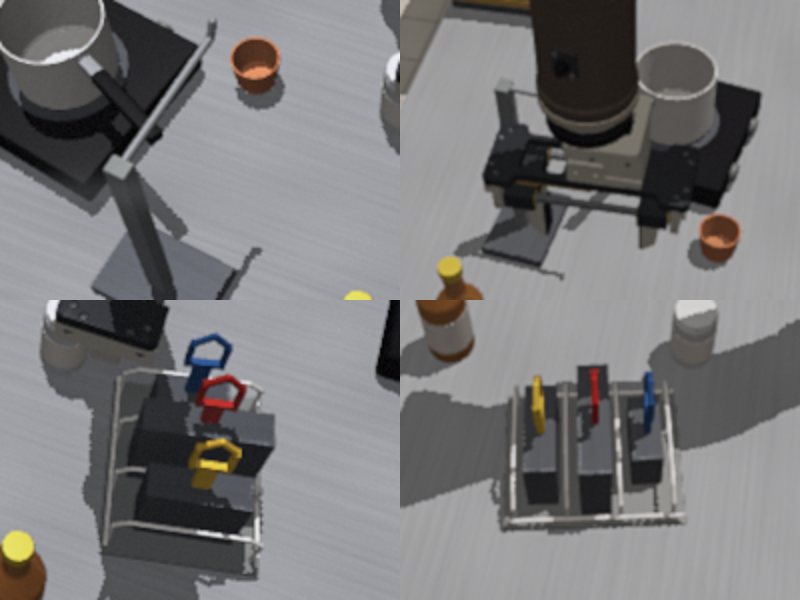

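The hook is clear now: the post is at the back, with the rod running to a free end that faces the robot. The pans' back faces (+x) look like closed floors, so they open toward the robot. Next I'll fit it all properly.

```bash
cat > fit.py <<'E'
from m import *
from scipy.optimize import least_squares
def ray(n,px,z):
    c,f=K(n); R=np.array(c['R']); o=-R.T@np.array(c['t']); px=np.atleast_2d(px).astype(float)
    d=np.stack([(px[:,0]-c['cx'])/f,(px[:,1]-c['cy'])/f,np.ones(len(px))],-1)@R
    return o+d*((z-o[2])/d[:,2])[:,None]
def line(p):
    m=p.mean(0); u,s,v=np.linalg.svd(p-m); return m,v[0]
E
python3 - <<'E'
from fit import *
for n in ['scene','side']:
    z=np.load(n+'1.npz'); im,d=z['im'],z['d']; P=cloud(n,d); ok=d>0
    # milk rim
    m=ok&(abs(P[...,2]-.15)<.004)&(np.hypot(P[...,0]-.506,P[...,1]+.242)<.08)&(np.hypot(P[...,0]-.506,P[...,1]+.242)>.045)
    q=P[m]; r=least_squares(lambda a:np.hypot(q[:,0]-a[0],q[:,1]-a[1])-a[2],[.506,-.242,.06],loss='soft_l1',f_scale=.002).x; print(n,'rim',len(q),r.round(4))
    # handle
    D=P[...,:2]-r[:2]; rr=np.hypot(D[...,0],D[...,1]); an=np.degrees(np.arctan2(D[...,1],D[...,0]))
    m=ok&(rr>.085)&(rr<.2)&(P[...,2]>.12)&(P[...,2]<.16)&(abs(an-63)<25)
    if m.sum()>20: q=P[m]; print(' handle',m.sum(),np.median(an[m]),rr[m].max(),q[:,2].max(), line(q[:,:2]))
    # hob top
    m=ok&(abs(P[...,2]-.05)<.004)&(rr<.2); q=P[m][:,:2].astype(np.float32)
    print(' hob',len(q),cv2.minAreaRect(q*1000), np.median(P[m][:,2]))
    # rod
    m=ok&(P[...,0]>.55)&(P[...,0]<.69)&(P[...,1]>-.06)&(P[...,1]<0)&(P[...,2]>.262)&(P[...,2]<.285)
    if m.sum()>30:
        vs,us=np.nonzero(m); 
        q=P[m]; print(' rod',len(q),q.mean(0),line(q))
        # per-row pixel centres
        px=np.array([[us[vs==v].mean(),v] for v in np.unique(vs)]); w=ray(n,px,.275); print('  planecast',line(w[:,:2]),w[:3].round(4),w[-3:].round(4))
        t=P[ok&(abs(P[...,0]-.6)<.12)&(abs(P[...,1]+.025)<.03)&(P[...,2]>.286)&(P[...,2]<.31)]
        print('  tip',len(t),t.min(0) if len(t) else '',t.max(0) if len(t) else '')
        t=P[ok&(P[...,0]>.67)&(P[...,0]<.74)&(abs(P[...,1]+.03)<.04)&(P[...,2]>.276)&(P[...,2]<.29)]
        print('  posttop',len(t),np.percentile(t,[2,50,98],axis=0).round(4).tolist())
    for k,mm in masks(im).items():
        m=mm&ok&(P[...,0]>.38)&(P[...,0]<.6)&(P[...,1]>.24)&(P[...,1]<.38)&(P[...,2]>.12)
        zl=dict(red=.181,yellow=.169,blue=.157)[k]
        q=P[m&(P[...,2]>zl-.02)]; lm=(P[...,2]>zl-.02)&m
        print(k,len(q),'mean',q.mean(0).round(4),'mid',((np.percentile(q,2,axis=0)+np.percentile(q,98,axis=0))/2).round(4),'ztop',np.percentile(q[:,2],98).round(4),'dir',line(q[:,:2])[1].round(3))
E
```

```text
scene rim 341 [ 0.507  -0.2391  0.0582]
 handle 372 62.830131143636784 0.18936627462946654 0.14839061650581858 (array([ 0.56901761, -0.11785676]), array([0.44565096, 0.89520681]))
 hob 4147 ((502.94354248046875, -208.7835235595703), (279.2606201171875, 238.59873962402344), 79.4754867553711) 0.04929681223158677
 rod 391 [ 0.63008735 -0.02894429  0.27883272] (array([ 0.63008735, -0.02894429,  0.27883272]), array([ 0.99456707, -0.1039379 , -0.00576693]))
  planecast (array([ 0.62499102, -0.02935225]), array([ 0.99740547, -0.07198844])) [[ 0.5477 -0.0252  0.275 ]
 [ 0.5494 -0.0235  0.275 ]
 [ 0.5514 -0.0225  0.275 ]] [[ 0.6903 -0.0233  0.275 ]
 [ 0.6917 -0.0217  0.275 ]
 [ 0.6937 -0.0216  0.275 ]]
  tip 33 [ 0.53262442 -0.02341026  0.28692984] [ 0.54263813 -0.01600432  0.29687684]
  posttop 171 [[0.6709, -0.0468, 0.2762], [0.6897, -0.0353, 0.2798], [0.7003, -0.0259, 0.2826]]
red 132 mean [0.4872 0.3083 0.1859] mid [0.4874 0.3088 0.1897] ztop 0.2175 dir [-0.213  0.977]
yellow 119 mean [0.5458 0.3229 0.1749] mid [0.5456 0.3225 0.1769] ztop 0.2041 dir [-0.173  0.985]
blue 83 mean [0.432  0.
[... 325 characters left out ...]
  0.27572056]), array([-0.99745505,  0.00235141,  0.0712593 ]))
  planecast (array([ 0.67825277, -0.03546737]), array([-0.44517452,  0.89544383])) [[ 0.6887 -0.0513  0.275 ]
 [ 0.6853 -0.0484  0.275 ]
 [ 0.6856 -0.0447  0.275 ]] [[ 0.6682 -0.0267  0.275 ]
 [ 0.6816 -0.0207  0.275 ]
 [ 0.6819 -0.0172  0.275 ]]
  tip 0  
  posttop 56 [[0.6722, -0.0472, 0.2762], [0.686, -0.0364, 0.2785], [0.6973, -0.0263, 0.2811]]
red 58 mean [0.4828 0.314  0.2053] mid [0.4831 0.3092 0.2057] ztop 0.2161 dir [-0.212  0.977]
yellow 68 mean [0.5416 0.3245 0.1855] mid [0.5418 0.3225 0.1764] ztop 0.2036 dir [ 0.203 -0.979]
blue 53 mean [0.429  0.2908 0.1746] mid [0.4289 0.2882 0.1647] ztop 0.1917 dir [-0.272  0.962]
```

Request:
carry_out --steps '[1, 0.1, -0.3, 0, -0.15, 1, 0.2, -0.7, 0, -0.3, 1, 0.4, -1, 0, -0.45, 1, 0.4, -1, 0, -0.6, 1, 0.4, -1, 0, -0.6]'

```text
clock: 1.9
position: [0.5655, 0.0971, 0.3265]
ee_rot: [-0.945, 1.552, -1.553]
force: [-0.8, 0.2, -0.9]
width: 1.001
```

Request:
carry_out --steps '[1, 0, -0.4, 0, 0, 1, 0, -0.8, 0, 0, 1, 0, -1, 0, 0, 1, 0, -1, 0, 0]'

```text
clock: 2.3
position: [0.5647, -0.0042, 0.3269]
ee_rot: [-0.948, 1.548, -1.55]
force: [-0.5, -0.4, -0.6]
width: 1.001
```

Request:
carry_out --steps '[1, 0, -0.4, 0, 0, 1, 0, -0.8, 0, 0, 1, 0, -1, 0, 0, 1, 0, -1, 0, 0]'

```text
clock: 2.7
position: [0.5646, -0.103, 0.3267]
ee_rot: [-0.948, 1.548, -1.549]
force: [-1.2, -0.0, -1.4]
width: 0.997
```

Run:
```python
from fit import *
s=arm.observe(); print(s['position'],s['ee_rot'])
for n in ['scene','side']:
    im,d=get_image(n); np.savez(n+'2.npz',im=im,d=d); save(n+'2',im)
for tag in ['scene1','side2','scene2']:
    z=np.load(tag+'.npz'); im,d=z['im'],z['d']; n=tag[:-1]; P=cloud(n,d); ok=d>0
    # hob
    m=ok&(P[...,2]>.046)&(P[...,2]<.055)&(im.max(-1)<70)&(abs(P[...,0]-.5)<.17)&(abs(P[...,1]+.24)<.17)
    q=P[m][:,:2]; a=np.radians(-10.5); E=np.array([[np.cos(a),np.sin(a)],[-np.sin(a),np.cos(a)]]); l=(q-[.5057,-.240])@E.T
    for ax,nm in [(0,'x'),(1,'y')]:
        for sg in (1,-1):
            o=l[:,1-ax]; B=np.arange(-.1,.1,.006); pts=[]
            for b in B:
                k=(o>=b)&(o<b+.006)
                if k.sum()>5: 
                    e=np.sort(sg*l[k,ax])[-2]*sg
                    if abs(abs(e)-.11)<.012: pts.append((b+.003,e))
            if len(pts)>6:
                pts=np.array(pts); c=np.polyfit(pts[:,0],pts[:,1],1); rs=pts[:,1]-np.polyval(c,pts[:,0]); k=abs(rs)<.003; c=np.polyfit(pts[k,0],pts[k,1],1)
                print(tag,'edge',nm,sg,len(pts),'yaw off deg',np.degrees(np.arctan(c[0]))*(1 if ax==1 else -1),'at',c[1])
    # rod + post
    for lo,hi in [(.57,.665)]:
        m=ok&(P[...,0]>lo)&(P[...,0]<hi)&(P[...,1]>-.05)&(P[...,1]<-.01)&(P[...,2]>.266)&(P[...,2]<.287); q=P[m]
        if len(q)>20:
            print(tag,'rod',len(q),[a.round(4) for a in line(q)])
            vs,us=np.nonzero(m); w=ray(n,np.stack([us,vs],-1),.275); print('   cast',[a.round(4) for a in line(w[:,:2])])
    L=np.array([.9946,-.104]); N=np.array([.104,.9946]); w=P[...,:2]-[.63,-.0302]; al=w@L; pe=w@N
    m=ok&(abs(pe)>.005)&(abs(pe)<.02)&(P[...,2]>.2765)&(P[...,2]<.284)&(al>0); print('  post top',m.sum(),np.percentile(al[m],[3,50,97]).round(4) if m.sum() else '',np.percentile(pe[m],[3,97]).round(4) if m.sum() else '')
    m=ok&(abs(pe)<.02)&(P[...,2]>.285)&(P[...,2]<.31)&(abs(al)<.12); print('  tip',m.sum(),np.percentile(al[m],[3,50,97]).round(4) if m.sum() else '',pe[m].mean() if m.sum() else '')
```

```text
[ 0.56458093 -0.10297662  0.32672368] [-0.9479253   1.54768809 -1.54937845]
scene1 edge x 1 34 yaw off deg -0.2346507904301425 at 0.109047838320782
scene1 edge x -1 24 yaw off deg 0.23970795943801074 at -0.10466520111998073
scene1 edge y 1 30 yaw off deg 0.10634675064062195 at 0.10862376387211507
scene1 edge y -1 15 yaw off deg -1.453608526018105 at -0.1045308213741588
scene1 rod 233 [array([ 0.6188, -0.0279,  0.2789]), array([ 0.9936, -0.1124, -0.0046])]
   cast [array([ 0.6168, -0.0294]), array([ 0.9941, -0.1089])]
  post top 79 [0.0526 0.0625 0.07  ] [-0.0108  0.0112]
  tip 34 [-0.0975 -0.0927 -0.0889] 0.0014167783382955223
side2 edge x 1 29 yaw off deg -0.26805712941154985 at 0.1026129792627255
side2 edge x -1 34 yaw off deg 0.7240256768348036 at -0.10664049607920842
side2 edge y 1 30 yaw off deg 0.21915821031754656 at 0.10591044105394856
side2 edge y -1 11 yaw off deg 1.1471474013156746 at -0.10336755116858776
side2 rod 130 [array([ 0.6176, -0.0287,  0.2772]), array([-0.9945,  0.1051, -0.0022])]
   cast [array([ 0.6183, -0.031 ]), array([-0.994 ,  0.1097])]
  post top 24 [0.0422 0.0591 0.0658] [-0.0104  0.0115]
  tip 12 [-0.1006 -0.0974 -0.0918] 0.00022457200531247673
scene2 edge x 1 34 yaw off deg -0.17334094605210026 at 0.10917415112209959
scene2 edge x -1 24 yaw off deg -0.02942869982319741 at -0.10479746821366188
scene2 edge y 1 30 yaw off deg 0.25181710380245187 at 0.108984726780819
scene2 edge y -1 15 yaw off deg -1.0328371194134964 at -0.10487902087107777
scene2 rod 236 [array([ 0.6188, -0.0279,  0.2791]), array([ 0.9942, -0.1075,  0.0019])]
   cast [array([ 0.6167, -0.0294]), array([ 0.9942, -0.1072])]
  post top 75 [0.053  0.0618 0.0699] [-0.0102  0.0108]
  tip 31 [-0.0984 -0.093  -0.0895] 0.000962804068303711
```

Request:
carry_out --steps '[0.7, -0.1, -0.41, -0.1, 0, 0.7, -0.1, -0.41, -0.4, 0, 0.7, -0.1, -0.41, -0.8, 0, 0.7, -0.1, -0.41, -1, 0, 0.7, -0.1, -0.41, -1, 0]'

```text
clock: 3.3
position: [0.5535, -0.1382, 0.2238]
ee_rot: [-0.955, 1.549, -1.541]
force: [-0.3, 0.8, -0.6]
width: 0.704
```

Request:
carry_out --steps '[0.7, 0, 0, -0.3, 0, 0.7, 0, 0, -0.6, 0, 0.7, 0, 0, -0.9, 0, 0.7, 0, 0, -1, 0, 0.7, 0, 0, -1, 0]'

```text
clock: 3.8
position: [0.5551, -0.1399, 0.1267]
ee_rot: [-0.95, 1.547, -1.545]
force: [-0.5, 0.6, 0.0]
width: 0.699
```

Run:
```python
from fit import *
s=arm.observe(); print(s['position'],s['ee_rot'],s['force'],s['width'],s['joints'].round(2))
a=[get_image(n)[0][sl] for n,sl in [('scene',np.s_[130:280,130:330]),('side',np.s_[70:220,220:420])]]
save('m3',np.hstack([cv2.resize(x,(400,300)) for x in a]))
```

```text
[ 0.55510346 -0.13994891  0.12666858] [-0.94994782  1.5472493  -1.5451898 ] [-0.49652572  0.61928089  0.01081418] 0.6993501992235989 [ 0.05  0.45  0.15  1.83 -0.09  0.87 -0.23]
```

View pics/m3.png

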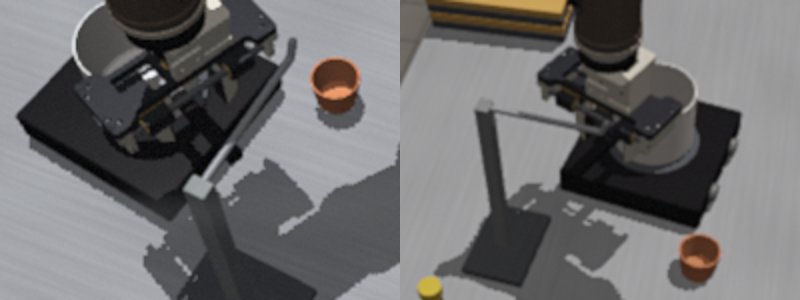

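The gripper straddles the handle and is clear of the rod. Next I close on it and turn it.

Request:
carry_out --steps '[0.7, 0, 0, -0.09, 0, 0.3, 0, 0, -0.09, 0, 0, 0, 0, -0.09, 0, 0, 0, 0, -0.09, 0, 0, 0, 0, -0.09, 0, 0, 0, 0, -0.09, 0]' --grip_force 15

```text
clock: 4.5
position: [0.5551, -0.1411, 0.1179]
ee_rot: [-0.948, 1.547, -1.547]
force: [-0.5, -0.3, -0.8]
width: 0.315
```

Request:
carry_out --steps '[0, 0.119, -0.07, 0, -0.1633, 0, 0.228, -0.156, 0, -0.3267, 0, 0.326, -0.254, 0, -0.49, 0, 0.41, -0.364, 0, -0.6533, 0, 0.479, -0.484, 0, -0.8167, 0, 0.479, -0.484, 0, -0.8167]'

```text
clock: 5.1
position: [0.6055, -0.1899, 0.1178]
ee_rot: [-0.451, 1.967, -1.97]
force: [5.5, 1.8, -2.8]
width: 0.197
```

Run:
```python
from fit import *
s=arm.observe(); print(s['position'],s['force'],s['ft_torque'],s['width'])
M=Ro.from_rotvec(s['ee_rot']).as_matrix(); print('jaw yaw',np.degrees(np.arctan2(M[1,2],M[0,2])))
```

```text
[ 0.60554958 -0.18992038  0.11777816] [ 5.53452971  1.79142377 -2.82142268] [ 0.35715118 -1.16480027  0.11829822] 0.19740929148214442
jaw yaw -63.997876219335325
```

Request:
carry_out --steps '[0, 0.053, -0.128, 0, -0.1633, 0, 0.089, -0.262, 0, -0.3267, 0, 0.108, -0.399, 0, -0.49, 0, 0.109, -0.537, 0, -0.6533, 0, 0.093, -0.675, 0, -0.8167, 0, 0.093, -0.675, 0, -0.8167, 0, 0.093, -0.675, 0, -0.8167]'

```text
clock: 5.8
position: [0.6166, -0.2582, 0.1181]
ee_rot: [-0.203, -2.126, 2.133]
force: [15.7, -6.2, -12.0]
width: 0.194
```

```bash
cat > hnd.py <<'E'
from fit import *
s=arm.observe(); print(s['position'],s['force'],s['ft_torque'],s['width'],s['clock'])
M=Ro.from_rotvec(s['ee_rot']).as_matrix(); print('jaw yaw',np.degrees(np.arctan2(M[1,2],M[0,2])))
for n in ['scene','side']:
    im,d=get_image(n); P=cloud(n,d); D=P[...,:2]-[.5057,-.240]; rr=np.hypot(D[...,0],D[...,1]); an=np.degrees(np.arctan2(D[...,1],D[...,0]))
    for lo,hi in [(.085,.19),(.13,.19)]:
        m=(d>0)&(rr>lo)&(rr<hi)&(P[...,2]>.139)&(P[...,2]<.148)&(abs(an+10)<14)&(im.max(-1)<90)
        if m.sum()>15:
            v=line(P[m][:,:2])[1]; print(n,lo,m.sum(),'ang',np.median(an[m]).round(2),an[m].mean().round(2),'linedir',np.degrees(np.arctan(v[1]/v[0])).round(2),rr[m].max())
E
python3 hnd.py
```

```text
[ 0.61664567 -0.25823896  0.11810972] [ 15.73272965  -6.19772409 -12.03427956] [-1.0717428  -3.26248189  0.31775577] 0.19404917298035324 5.8
jaw yaw -100.45301028687368
scene 0.085 235 ang -7.4 -7.56 linedir -9.19 0.1899659335804125
scene 0.13 232 ang -7.42 -7.6 linedir -8.49 0.1899659335804125
side 0.085 25 ang -8.0 -7.31 linedir 89.35 0.10236072984871263
```

Request:
carry_out --steps '[0.5, 0.093, 0, 0, 0, 0.5, 0, 0, 0, 0, 0.5, 0, 0, 0, 0, 0.5, 0, 0, 0.3, 0, 0.5, 0, 0, 0.7, 0, 0.5, 0, 0, 1, 0, 0.5, 0, 0.4, 1, 0, 0.5, 0, 0.8, 1, 0, 0.5, 0, 0.8, 1, 0]'

```text
clock: 6.8
position: [0.6127, -0.1695, 0.2175]
ee_rot: [-0.187, -2.134, 2.124]
force: [0.4, 0.9, -1.3]
width: 0.502
```

```bash
sed -i 's/abs(an+10)<14/abs(an+10)<16/' hnd.py
cat >> hnd.py <<'E'
    r=least_squares(lambda a:np.hypot(q[:,0]-a[0],q[:,1]-a[1])-a[2],[.506,-.24,.06],loss='soft_l1',f_scale=.002).x if (q:=P[(d>0)&(abs(P[...,2]-.15)<.004)&(rr>.045)&(rr<.075)]).shape[0]>50 else None; print(n,'rim',r)
    # edges of handle top in bins of radius
    for lo in np.arange(.09,.19,.02):
        a=np.radians(-10.5); X=D@[np.cos(a),np.sin(a)]; Y=D@[-np.sin(a),np.cos(a)]
        m=(d>0)&(X>lo)&(X<lo+.02)&(abs(Y)<.03)&(P[...,2]>.1405)&(P[...,2]<.148)
        if m.sum()>5: print('  ',lo.round(3),m.sum(),'lateral mm',(np.percentile(Y[m],[4,50,96])*1000).round(1))
        m=(d>0)&(X>lo)&(X<lo+.02)&(abs(Y)<.03)&(P[...,2]>.125)&(P[...,2]<.139)
        if m.sum()>5: print('     low',m.sum(),'lateral mm',(np.percentile(Y[m],[4,50,96])*1000).round(1))
E
python3 hnd.py
```

```text
[ 0.61273278 -0.16952615  0.21752992] [ 0.4158975   0.94864688 -1.34362909] [ 0.13106871  0.17628366 -0.0397929 ] 0.5019870336798172 6.8
jaw yaw -100.06843746669486
scene 0.085 398 ang -7.15 -7.29 linedir -8.11 0.18921203774938616
scene 0.13 239 ang -7.3 -7.46 linedir -7.35 0.18921203774938616
scene rim [ 0.50878754 -0.24065251  0.06021117]
   0.09 71 lateral mm [-3.3  5.3 13.5]
     low 16 lateral mm [10.8 12.8 13.8]
   0.11 73 lateral mm [-1.7  8.1 14.6]
     low 16 lateral mm [11.5 13.  14.8]
   0.13 74 lateral mm [-1.4  7.1 15.4]
     low 19 lateral mm [12.9 14.1 15.9]
   0.15 74 lateral mm [-0.5  8.6 15.4]
     low 16 lateral mm [14.2 15.3 16.8]
   0.17 76 lateral mm [ 0.5  9.2 17.3]
     low 18 lateral mm [ 9.8 15.3 17.5]
side 0.085 59 ang -7.84 -7.73 linedir -9.92 0.12731128432133004
side rim [ 0.50447712 -0.2408599   0.0582225 ]
   0.09 22 lateral mm [-5.6  3.3 12. ]
     low 11 lateral mm [ 7.8  9.7 12.1]
   0.11 18 lateral mm [-1.2  5.  12.7]
     low 8 lateral mm [ 4.8 10.  14. ]
```

Request:
carry_out --steps '[0.5, 0.1, -0.4, 0, 0, 0.5, 0.22, -0.88, 0, 0, 0.5, 0.22, -0.88, -0.3, 0, 0.5, 0.22, -0.88, -0.7, 0, 0.5, 0.22, -0.88, -1, 0, 0, 0.22, -0.88, -1, 0, 0, 0.22, -0.88, -1, 0, 0, 0.22, -0.88, -1, 0, 0, 0.22, -0.88, -1, 0, 0, 0.2, -0.94, -1, -0.03, 0, 0.2, -0.99, -1, -0.05, 0, 0.2, -0.99, -1, -0.05]'

```text
clock: 8.1
position: [0.6329, -0.2772, 0.1197]
ee_rot: [-0.241, -2.103, 2.104]
force: [-0.8, 2.9, 9.6]
width: 0.197
```

```bash
python3 hnd.py
```

```text
[ 0.63288158 -0.27718805  0.11968396] [-0.81477112  2.94142147  9.59569515] [ 0.68973548  0.24842839 -0.45924621] 0.19714819180816057 8.1
jaw yaw -102.92625529608108
scene 0.085 141 ang -14.62 -14.67 linedir -22.32 0.1899355563115308
scene 0.13 141 ang -14.62 -14.67 linedir -22.32 0.1899355563115308
scene rim [ 0.50697964 -0.23919084  0.0580781 ]
   0.15 55 lateral mm [-20.3 -11.8  -4.5]
     low 18 lateral mm [-7.4 -5.3 -4.1]
   0.17 74 lateral mm [-22.2 -14.1  -6.7]
     low 20 lateral mm [-10.2  -7.6  -5.3]
side 0.085 60 ang -15.05 -14.65 linedir -12.88 0.12540136797043688
side rim [ 0.50424019 -0.24039675  0.05796043]
   0.09 23 lateral mm [-16.6  -9.4   0.3]
     low 13 lateral mm [-13.   -3.1  -0.1]
   0.11 21 lateral mm [-20.2 -11.3   6.7]
     low 15 lateral mm [-9.5 -2.7  8.7]
```

Request:
carry_out --steps '[0.5, 0, 0, 0, 0, 0.5, 0, 0, 0, 0, 0.5, 0, 0, 0, 0, 0.5, 0, 0, 0.3, 0, 0.5, 0, 0, 0.7, 0, 0.5, 0, 0, 1, 0, 0.5, 0, 0.4, 1, 0, 0.5, 0, 0.8, 1, 0, 0.5, 0, 0.8, 1, 0]'

```text
clock: 9.1
position: [0.6335, -0.1884, 0.2173]
ee_rot: [-0.227, -2.113, 2.103]
force: [-0.6, 0.8, -0.9]
width: 0.499
```

```bash
python3 hnd.py
```

```text
[ 0.63345167 -0.18837815  0.21725992] [-0.57267232  0.84578692 -0.86506342] [0.14391675 0.20294644 0.00773993] 0.49903131829816244 9.1
jaw yaw -102.31254928743812
scene 0.085 343 ang -14.47 -14.56 linedir -15.3 0.1899574193707439
scene 0.13 236 ang -14.49 -14.64 linedir -15.76 0.1899574193707439
scene rim [ 0.50735066 -0.2393497   0.05853994]
   0.09 29 lateral mm [-16.1  -9.   -1.2]
   0.11 72 lateral mm [-17.   -8.1  -0.5]
     low 15 lateral mm [-4.  -1.8  0.2]
   0.13 70 lateral mm [-18.8  -9.8  -3. ]
     low 15 lateral mm [-4.7 -3.4 -2.3]
   0.15 73 lateral mm [-20.8 -11.1  -4.3]
     low 21 lateral mm [-7.2 -5.2 -3.6]
   0.17 73 lateral mm [-21.9 -13.2  -6. ]
     low 19 lateral mm [-18.7  -7.7  -5.4]
side 0.085 98 ang -14.97 -15.15 linedir -17.17 0.15932550332960843
side 0.13 37 ang -15.6 -15.48 linedir -31.91 0.15932550332960843
side rim [ 0.5044143  -0.24058647  0.05818692]
   0.09 25 lateral mm [-17.1  -8.   -0.7]
     low 11 lateral mm [-6.3 -2.9  0.2]
   0.11 23 lateral mm [-18.   -8.7  -2.3]
     low 10 lateral mm [-6.8 -4.  -1. ]
   0.13 21 lateral mm [-18.9 -12.1  -4.2]
     low 9 lateral mm [-8.9 -6.4 -4. ]
   0.15 7 lateral mm [-20.  -17.3 -15.5]
```

Request:
carry_out --steps '[0.5, 0, -0.4, 0, 0, 0.5, 0, -0.8, 0, 0, 0.5, 0, -0.8, -0.3, 0, 0.5, 0, -0.8, -0.7, 0, 0.5, 0, -0.8, -1, 0, 0, 0, -0.8, -1, 0, 0, 0, -0.8, -1, 0, 0, 0, -0.8, -1, 0, 0, 0, -0.8, -1, 0, 0, 0.01, -0.75, -1, 0.03, 0, 0.01, -0.7, -1, 0.05, 0, 0.01, -0.7, -1, 0.05]'

```text
clock: 10.4
position: [0.6356, -0.2655, 0.1198]
ee_rot: [-0.197, -2.128, 2.131]
force: [3.3, -1.1, 6.8]
width: 0.195
```

Request:
carry_out --steps '[0, 0, 0, 0, 0, 0.5, 0, 0, 0, 0, 0.5, 0, 0, 0, 0, 0.5, 0, 0, 0, 0, 0.5, 0, 0, 0.3, 0, 0.5, 0, 0, 0.7, 0, 0.5, 0, 0, 1, 0, 0.5, 0, 0.4, 1, 0, 0.5, 0, 0.8, 1, 0, 0.5, 0, 0.8, 1, 0]'

```text
clock: 11.4
position: [0.6343, -0.1779, 0.2171]
ee_rot: [-0.186, -2.135, 2.124]
force: [-0.7, 0.1, -0.6]
width: 0.504
```

```bash
python3 hnd.py
```

```text
[ 0.63426675 -0.17792616  0.21713703] [-0.66228496  0.05409426 -0.6488922 ] [ 0.07579757  0.17297517 -0.01147738] 0.5038312505641819 11.4
jaw yaw -100.01975331916175
scene 0.085 363 ang -9.3 -9.56 linedir -10.47 0.18992863402865143
scene 0.13 250 ang -9.46 -9.64 linedir -11.06 0.18992863402865143
scene rim [ 0.50695564 -0.23913954  0.05813437]
   0.09 33 lateral mm [-7.2  1.6  8.9]
     low 7 lateral mm [4.2 8.7 9.2]
   0.11 70 lateral mm [-6.4  2.5  8.7]
     low 15 lateral mm [ 7.   8.5 10.1]
   0.13 71 lateral mm [-6.2  2.1  9.4]
     low 11 lateral mm [ 6.9  8.2 10.2]
   0.15 79 lateral mm [-6.4  2.1  9.4]
     low 15 lateral mm [7.4 8.3 9.8]
   0.17 74 lateral mm [-7.1  2.3  8.6]
     low 18 lateral mm [ 5.8  9.2 10.3]
side 0.085 94 ang -10.02 -10.24 linedir -12.79 0.15362456458066312
side 0.13 28 ang -10.05 -10.62 linedir -37.55 0.15362456458066312
side rim [ 0.50447174 -0.24061041  0.05799879]
   0.09 22 lateral mm [-6.7  0.4  8.2]
     low 14 lateral mm [0.4 5.8 8.2]
   0.11 26 lateral mm [-9.1  0.5 10.4]
     low 11 lateral mm [ 2.8  7.2 10.4]
   0.13 19 lateral mm [-7.3  1.5  7.3]
     low 14 lateral mm [ 3.5  6.5 10.3]
```

Request:
carry_out --steps '[0.8, 0, 0, 0.4, 0, 0.8, 0, 0, 0.8, 0, 0.8, 0, 0.2, 1, 0, 0.8, 0, 0.5, 1, 0]'

```text
clock: 11.9
position: [0.6337, -0.1405, 0.3215]
ee_rot: [-0.208, -2.121, 2.127]
force: [-0.1, -0.2, -1.0]
width: 0.778
```

Request:
carry_out --steps '[0.8, 0, 0, 0.3, 0.1, 0.8, -0.1, 0.4, 0.3, 0.25, 0.8, -0.2, 0.8, 0.3, 0.4, 0.8, -0.3, 1, 0.3, 0.5]'

```text
clock: 12.3
position: [0.6029, -0.0334, 0.3474]
ee_rot: [-0.229, 2.109, -2.107]
force: [-0.6, -0.6, -0.2]
width: 0.798
```

Request:
carry_out --steps '[0.8, -0.25, 0.5, 0, 0, 0.8, -0.5, 1, 0, 0]'

```text
clock: 12.5
position: [0.5579, 0.0525, 0.3474]
ee_rot: [-0.218, 2.112, -2.115]
force: [0.4, 1.4, -0.7]
width: 0.803
```

Request:
carry_out --steps '[0.8, -0.25, 0.5, 0, 0, 0.8, -0.5, 1, 0, 0]'

```text
clock: 12.7
position: [0.513, 0.1429, 0.3477]
ee_rot: [-0.219, 2.112, -2.113]
force: [0.4, 1.1, -0.7]
width: 0.798
```

Request:
carry_out --steps '[0.8, -0.1, 0.5, 0, 0, 0.8, -0.2, 1, 0, 0, 0.8, -0.2, 1, 0, 0, 0.8, -0.2, 1, 0, 0, 0.8, -0.2, 1, 0, 0, 0.8, -0.2, 1, 0, 0]'

```text
clock: 13.3
position: [0.4946, 0.2407, 0.3478]
ee_rot: [-0.218, 2.112, -2.114]
force: [-0.6, 0.3, -0.5]
width: 0.8
```

```bash
cat > loops.py <<'E'
from fit import *
Z=dict(red=.181,yellow=.169,blue=.157)
def run(cams=('wrist','scene','side'),box=(.36,.62,.22,.4),Z=Z):
    s=arm.observe(); M=Ro.from_rotvec(s['ee_rot']).as_matrix(); print('tcp',s['position'].round(4),'jaw',np.degrees(np.arctan2(M[1,2],M[0,2])).round(2),s['width'],s['clock'])
    for n in cams:
        im,d=get_image(n); P=cloud(n,d); np.savez(n+'L.npz',im=im,d=d,P=P)
        for k,mm in masks(im).items():
            m=mm&(d>0)&(P[...,0]>box[0])&(P[...,0]<box[1])&(P[...,1]>box[2])&(P[...,1]<box[3])&(P[...,2]>Z[k]-.02)
            q=P[m]
            if len(q)<30: continue
            v=line(q[:,:2])[1]; v=v*np.sign(v[1]); mid=(np.percentile(q,2,axis=0)+np.percentile(q,98,axis=0))/2
            print(n,k,len(q),'mean',q.mean(0).round(4),'mid',mid.round(4),'ztop',np.percentile(q[:,2],98).round(4),'yaw',np.degrees(np.arctan2(-v[0],v[1])).round(1))
if __name__=='__main__': run()
E
python3 loops.py; python3 -c "
from h import *
save('wL',np.load('wristL.npz')['im'])"
```

```text
tcp [0.4946 0.2407 0.3478] jaw -78.21 0.800406718085331 13.3
wrist red 472 mean [0.4862 0.3071 0.1865] mid [0.4861 0.3074 0.1883] ztop 0.2151 yaw 12.6
wrist yellow 243 mean [0.5446 0.3168 0.1986] mid [0.5426 0.3182 0.2122] ztop 0.2405 yaw 1.8
wrist blue 255 mean [0.4316 0.2856 0.1624] mid [0.4318 0.286  0.1644] ztop 0.1912 yaw 13.9
scene red 128 mean [0.4873 0.3084 0.1854] mid [0.4873 0.3096 0.1889] ztop 0.2164 yaw 13.2
scene yellow 77 mean [0.5467 0.3189 0.1722] mid [0.5469 0.3211 0.1773] ztop 0.2044 yaw 12.7
scene blue 42 mean [0.431  0.2877 0.1449] mid [0.4302 0.2887 0.1621] ztop 0.1869 yaw 13.9
side red 55 mean [0.4829 0.3147 0.2059] mid [0.4836 0.3091 0.2061] ztop 0.216 yaw 11.9
```

View pics/wL.png

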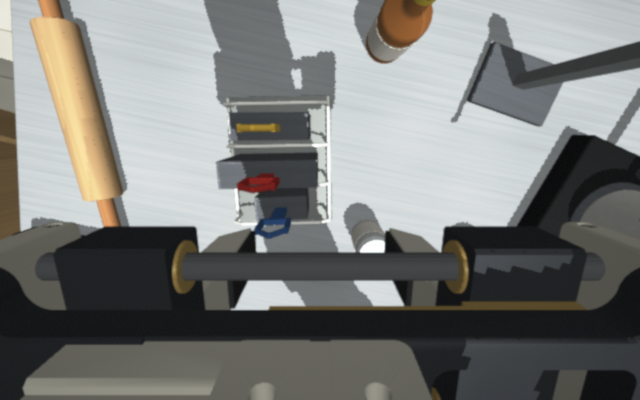

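The view shows the red loop at (258,183), yellow at (258,127) and blue at (272,222). The slots lie parallel to the jaws, so the yaw matches. Next I descend on the red loop and grip it.

Request:
carry_out --steps '[0.8, -0.07, 0.34, 0, 0, 0.8, -0.14, 0.67, 0, 0, 0.8, -0.14, 0.67, -0.3, 0, 0.8, -0.14, 0.67, -0.7, 0, 0.8, -0.14, 0.67, -1, 0, 0.8, -0.14, 0.67, -1, 0]'

```text
clock: 14.05
position: [0.4778, 0.3082, 0.244]
ee_rot: [-0.228, 2.11, -2.118]
force: [-1.8, 0.3, -0.7]
width: 0.797
```

Request:
carry_out --steps '[0.8, 0, 0, -0.3, 0, 0.8, 0, 0, -0.6, 0, 0.8, 0, 0, -0.84, 0, 0.8, 0, 0, -0.84, 0, 0.3, 0, 0, -0.84, 0, 0, 0, 0, -0.84, 0, 0, 0, 0, -0.84, 0, 0, 0, 0, -0.84, 0, 0, 0, 0, -0.84, 0, 0, 0, 0, -0.84, 0]' --grip_force 40

```text
clock: 15.05
position: [0.4802, 0.3098, 0.1643]
ee_rot: [-0.22, 2.111, -2.111]
force: [-0.3, -1.2, 4.3]
width: 0.436
```

```bash
cat > st.py <<'E'
from fit import *
s=arm.observe(); M=Ro.from_rotvec(s['ee_rot']).as_matrix(); print('tcp',s['position'].round(4),'jaw',np.degrees(np.arctan2(M[1,2],M[0,2])).round(2),'w mm',s['width']*92,s['force'].round(1),s['ft_torque'].round(2),s['clock'])
E
python3 st.py
```

```text
tcp [0.4802 0.3098 0.1643] jaw -78.03 w mm 40.09155939841811 [-0.3 -1.2  4.3] [-0.33  0.13  0.01] 15.05
```

Request:
carry_out --steps '[0, 0, 0, 0.1, 0, 0, 0, 0, 0.3, 0, 0, 0, 0, 0.5, 0, 0, 0, 0, 0.7, 0, 0, 0, 0, 0.9, 0, 0, 0, 0, 1, 0, 0, 0, 0, 1, 0]'

```text
clock: 15.75
position: [0.4802, 0.3104, 0.2651]
ee_rot: [-0.22, 2.112, -2.109]
force: [0.2, 0.0, -2.9]
width: 0.433
```

Request:
carry_out --steps '[0, 0, -0.02, 0.1, 0, 0, 0.03, -0.15, 0.2, 0, 0, 0.08, -0.4, 0.2, 0, 0, 0.13, -0.65, 0.2, 0, 0, 0.18, -0.9, 0.2, 0, 0, 0.2, -1, 0.2, 0]'

```text
clock: 16.35
position: [0.5005, 0.2057, 0.2841]
ee_rot: [-0.217, 2.112, -2.115]
force: [0.0, -1.0, -4.2]
width: 0.432
```

```bash
python3 st.py
```

```text
tcp [0.5005 0.2057 0.2841] jaw -78.25 w mm 39.773106359509896 [ 0.  -1.  -4.2] [-0.02  0.2   0.03] 16.35
```

Request:
carry_out --steps '[0, 0, -0.2, 0, -0.05, 0, 0, -0.5, 0, -0.1, 0, 0, -0.8, 0, -0.15, 0, 0, -1, 0, -0.2]'

```text
clock: 16.75
position: [0.4995, 0.1073, 0.2839]
ee_rot: [-0.052, 2.197, -2.198]
force: [-0.7, -1.1, -4.6]
width: 0.431
```

Request:
carry_out --steps '[0, 0.02, -0.25, 0, -0.05, 0, 0.04, -0.5, 0, -0.1, 0, 0.06, -0.75, 0, -0.15, 0, 0.08, -1, 0, -0.2]'

```text
clock: 17.15
position: [0.5076, 0.0091, 0.2838]
ee_rot: [-0.116, -2.167, 2.166]
force: [-0.5, -0.6, -3.2]
width: 0.432
```

Request:
carry_out --steps '[0, 0, -0.14, 0, 0, 0, 0, -0.23, 0, 0, 0, 0, -0.28, 0, 0, 0, 0, -0.28, 0, 0, 0, 0, -0.28, 0, 0, 0, 0, -0.28, 0, 0]'

```text
clock: 17.75
position: [0.5078, -0.017, 0.2837]
ee_rot: [-0.112, -2.169, 2.168]
force: [-0.8, 0.6, -4.5]
width: 0.432
```

```bash
python3 st.py
cat > chk.py <<'E'
import sys
from fit import *
# positions in hook frame: s along rod, p lateral (left +), h relative to line
M0=np.array([.6056,-.0288,.275]); u=np.array([.9942,-.1078,0]); nn=np.array([.1078,.9942,0])
def hk(P): 
    q=P-M0; return np.stack([q@u,q@nn,q[...,2]],-1)
if __name__=='__main__':
    for n in sys.argv[1:]:
        im,d=get_image(n); P=cloud(n,d); Hk=hk(P); np.savez(n+'C.npz',im=im,d=d,P=P); save(n+'C',im)
        ok=(d>0)&(abs(Hk[...,0])<.13)&(abs(Hk[...,1])<.12)
        for k,mm in masks(im).items():
            m=ok&mm&(Hk[...,2]>-.13)&(Hk[...,2]<.08)
            if m.sum()<15: continue
            q=Hk[m]*1000; t=q[q[:,2]>np.percentile(q[:,2],97)-25]
            v=line(t[:,:2])[1]; v=v*np.sign(v[1]); print(n,k,len(q),'pct',np.percentile(q,[3,50,97],axis=0).round(1).tolist(),'loop mean',t.mean(0).round(1),'yaw',np.degrees(np.arctan2(-v[0],v[1])).round(1))
        m=ok&(abs(Hk[...,1])<.01)&(abs(Hk[...,2])<.008)&(Hk[...,0]>-.06)&(Hk[...,0]<.07); print(n,'rod px',m.sum(), (Hk[m].mean(0)*1000).round(1) if m.sum() else '')
        m=ok&(abs(Hk[...,1])<.02)&(Hk[...,2]>.010)&(Hk[...,2]<.026)&(Hk[...,0]>-.085)&(Hk[...,0]<-.055)&(im.max(-1)-im.min(-1)<40); print(n,'tip px',m.sum(),np.percentile(Hk[m]*1000,[5,50,95],axis=0).round(1).tolist() if m.sum() else '')
E
python3 chk.py scene side wrist
python3 - <<'E'
from h import *
a=[cv2.resize(np.load(n+'C.npz')['im'][s],(400,300)) for n,s in [('scene',np.s_[120:270,170:370]),('side',np.s_[70:220,230:430])]]
w=cv2.resize(np.load('wristC.npz')['im'],(480,300)); w=np.hstack([w,np.zeros((300,320,3),np.uint8)])
save('m5',np.vstack([np.hstack(a),w]))
E
```

```text
tcp [ 0.5078 -0.017   0.2837] jaw -95.91 w mm 39.75590344546165 [-0.8  0.6 -4.5] [ 0.02  0.2  -0.  ] 17.75
scene red 139 pct [[-95.8, -15.6, -23.0], [-90.6, 0.5, 7.4], [-88.9, 17.8, 47.1]] loop mean [-90.9 -13.4  42.2] yaw -6.6
scene rod px 316 [7.7 2.4 4.1]
scene tip px 34 [[-72.3, -2.0, 10.5], [-68.8, 2.3, 15.9], [-64.1, 5.2, 21.8]]
side rod px 134 [19.9  1.3  2.1]
side tip px 0 
wrist red 1804 pct [[-96.6, -18.2, -22.7], [-90.5, 0.2, 7.7], [-89.6, 19.0, 60.0]] loop mean [-93.2  -0.5  56.2] yaw 6.4
wrist rod px 2671 [-13.2  -1.    2.9]
wrist tip px 286 [[-74.0, -4.4, 10.9], [-69.2, -1.2, 17.3], [-65.4, 2.0, 19.7]]
```

View pics/m5.png

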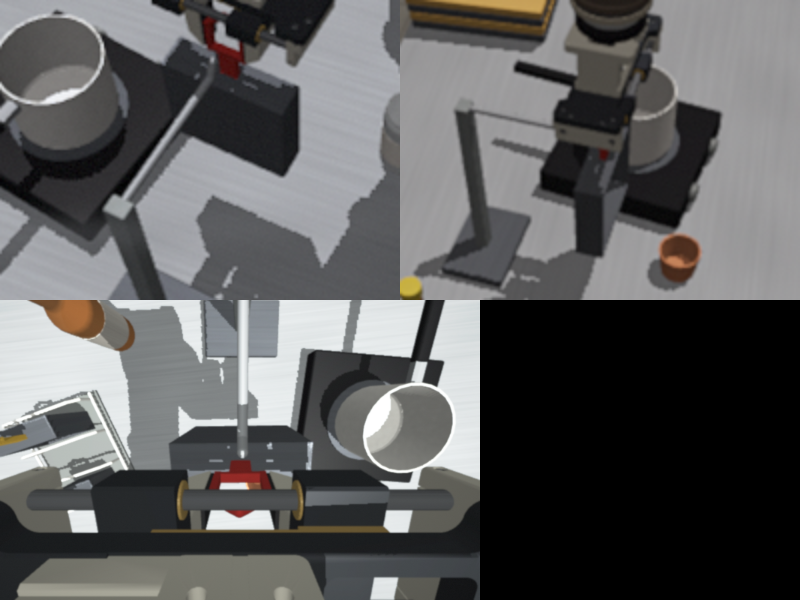

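The side and scene views show the pan hanging square before the hook tip, and the wrist view shows the rod pointing straight at the centre of the loop (240,460). It is aligned within about 1 mm, so I thread it on.

Request:
carry_out --steps '[0, 0, 0, -0.1, 0, 0, 0, 0, -0.2, 0, 0, 0, 0, -0.2, 0, 0, 0.1, -0.018, -0.2, 0, 0, 0.25, -0.034, -0.2, 0, 0, 0.4, -0.05, -0.2, 0, 0, 0.55, -0.067, -0.2, 0, 0, 0.7, -0.083, -0.2, 0, 0, 0.746, -0.088, -0.2, 0, 0, 0.746, -0.088, -0.2, 0]'

```text
clock: 18.9
position: [0.583, -0.0271, 0.2635]
ee_rot: [-0.114, -2.167, 2.168]
force: [-0.3, -0.5, -3.9]
width: 0.432
```

```bash
python3 st.py; python3 chk.py wrist scene
```

```text
tcp [ 0.583  -0.0271  0.2635] jaw -96.02 w mm 39.728293526802325 [-0.3 -0.5 -3.9] [0.07 0.22 0.05] 18.9
wrist red 1321 pct [[-21.2, -20.0, -37.0], [-15.4, -1.6, -11.8], [-14.4, 17.8, 40.1]] loop mean [-18.4  -1.8  37.2] yaw 5.3
wrist yellow 21 pct [[-0.0, -22.8, 71.2], [7.7, -22.3, 73.8], [10.0, 21.0, 75.6]] loop mean [ 5.5 -4.  73.6] yaw -0.6
wrist rod px 3287 [22.7 -0.9  2.9]
wrist tip px 0 
scene red 113 pct [[-21.6, -16.2, -41.4], [-15.5, 2.4, -12.4], [-13.6, 13.1, 41.0]] loop mean [-18.2  -1.1  38.9] yaw 9.5
scene rod px 216 [27.9  2.3  4. ]
scene tip px 0
```

Request:
carry_out --steps '[0, 0.1, -0.011, 0, 0, 0, 0.25, -0.027, 0, 0, 0, 0.4, -0.043, 0, 0, 0, 0.55, -0.059, 0, 0, 0, 0.606, -0.066, 0, 0, 0, 0.606, -0.066, 0, 0, 0, 0.606, -0.066, -0.1, 0, 0, 0.606, -0.066, -0.2, 0, 0, 0.606, -0.066, -0.25, 0, 0, 0.606, -0.066, -0.25, 0, 0, 0.606, -0.066, -0.25, 0]'

```text
clock: 20.1
position: [0.6428, -0.0334, 0.2387]
ee_rot: [-0.114, -2.167, 2.167]
force: [-0.7, -0.5, -4.0]
width: 0.432
```

```bash
python3 st.py; python3 chk.py wrist scene
```

```text
tcp [ 0.6428 -0.0334  0.2387] jaw -96.01 w mm 39.7232753421926 [-0.7 -0.5 -4. ] [ 0.07  0.18 -0.04] 20.1
wrist red 1241 pct [[39.7, -19.9, -58.3], [45.5, -1.0, -36.3], [46.6, 18.1, 15.6]] loop mean [42.6 -1.7 12.3] yaw 7.1
wrist yellow 19 pct [[61.0, -22.8, 47.1], [64.8, 20.8, 49.6], [70.5, 21.2, 50.5]] loop mean [65.5  2.7 49.3] yaw 1.1
wrist rod px 1074 [51.7 -0.8  3.1]
wrist tip px 0 
scene red 78 pct [[39.4, -18.2, -66.6], [45.8, -0.5, -46.1], [47.0, 8.5, 15.9]] loop mean [44.5 -4.1 10.7] yaw -21.5
scene rod px 74 [17.2  2.4  4. ]
scene tip px 31 [[-73.4, -2.2, 11.0], [-68.3, 2.1, 17.3], [-65.0, 5.2, 21.6]]
```

Request:
carry_out --steps '[0, 0, 0, -0.01, 0, 0, 0, 0, -0.02, 0, 0, 0, 0, -0.02, 0]'

```text
clock: 20.5
position: [0.6431, -0.0335, 0.2368]
ee_rot: [-0.114, -2.168, 2.168]
force: [-1.2, -0.8, -2.3]
width: 0.433
```

```bash
python3 st.py
```

```text
tcp [ 0.6431 -0.0335  0.2368] jaw -96.01 w mm 39.845993455677174 [-1.2 -0.8 -2.3] [ 0.02  0.19 -0.02] 20.5
```

Request:
carry_out --steps '[0, 0, 0, -0.01, 0, 0, 0, 0, -0.01, 0, 0.5, 0, 0, -0.01, 0, 0.6, 0, 0, -0.01, 0, 0.75, 0, 0, -0.01, 0, 0.75, 0, 0, -0.01, 0, 0.75, 0, 0, 0.2, 0, 0.75, 0, 0, 0.5, 0, 0.75, 0, 0, 0.8, 0, 0.75, 0, 0, 1, 0, 0.75, 0, 0, 1, 0]'

```text
clock: 21.6
position: [0.6443, -0.0338, 0.3398]
ee_rot: [-0.12, -2.17, 2.17]
force: [-0.0, -0.9, -1.3]
width: 0.749
```

```bash
python3 st.py; python3 chk.py scene wrist side
```

```text
tcp [ 0.6443 -0.0338  0.3398] jaw -96.01 w mm 68.8670108629972 [-0.  -0.9 -1.3] [ 0.01  0.19 -0.01] 21.6
scene red 186 pct [[38.9, -16.4, -65.0], [44.1, 3.8, -35.2], [46.2, 19.2, 13.6]] loop mean [43.7  4.5  4.1] yaw 0.8
scene rod px 138 [43.8  1.8  4.2]
scene tip px 0 
wrist red 699 pct [[37.5, -18.7, -47.9], [43.0, -0.4, -7.1], [45.2, 17.1, 11.0]] loop mean [42.9 -0.7  1.9] yaw 1.2
wrist rod px 1061 [24.9 -0.6  2. ]
wrist tip px 0 
side red 85 pct [[35.1, -15.7, -68.7], [37.6, 4.5, -37.4], [43.6, 18.5, 11.0]] loop mean [40.8 10.2  2.2] yaw 5.6
side rod px 180 [4.7 1.2 2.2]
side tip px 15 [[-75.6, -1.4, 10.4], [-71.9, 1.1, 15.6], [-67.9, 3.9, 19.4]]
```

Request:
carry_out --steps '[0.75, -0.1, 0.4, 0, 0.1, 0.75, -0.2, 0.8, 0, 0.25, 0.75, -0.3, 1, 0, 0.4, 0.75, -0.3, 1, 0, 0.4]'

```text
clock: 22.15
position: [0.6112, 0.0714, 0.335]
ee_rot: [-0.235, 2.109, -2.105]
force: [-1.2, 0.4, -0.8]
width: 0.75
```

Request:
carry_out --steps '[0.75, -0.15, 0.45, 0, 0, 0.75, -0.3, 0.9, 0, 0, 0.75, -0.3, 1, 0, 0, 0.75, -0.3, 1, 0, 0]'

```text
clock: 22.55
position: [0.5822, 0.1685, 0.3354]
ee_rot: [-0.227, 2.11, -2.111]
force: [0.0, -0.6, -0.8]
width: 0.749
```

Request:
carry_out --steps '[0.75, -0.15, 0.4, 0, 0, 0.75, -0.3, 0.8, 0, 0, 0.75, -0.3, 0.8, 0, 0, 0.75, -0.3, 0.8, 0, 0, 0.75, -0.3, 0.8, 0, 0]'

```text
clock: 23.05
position: [0.554, 0.2437, 0.3364]
ee_rot: [-0.218, 2.111, -2.115]
force: [-0.9, -0.4, -0.9]
width: 0.748
```

```bash
python3 st.py; python3 loops.py; python3 chk.py scene
```

```text
tcp [0.554  0.2437 0.3364] jaw -78.23 w mm 68.83731290131067 [-0.9 -0.4 -0.9] [-0.01  0.18 -0.01] 23.05
tcp [0.554  0.2437 0.3364] jaw -78.23 0.7482316619707681 23.05
wrist yellow 409 mean [0.5464 0.3181 0.182 ] mid [0.5534 0.3126 0.2682] ztop 0.3869 yaw 19.4
wrist blue 94 mean [0.4323 0.2842 0.1847] mid [0.4322 0.2844 0.1839] ztop 0.1912 yaw 9.7
scene yellow 96 mean [0.5466 0.3201 0.1738] mid [0.5463 0.3206 0.178 ] ztop 0.2057 yaw 11.7
scene blue 35 mean [0.4332 0.2828 0.152 ] mid [0.4329 0.2865 0.1635] ztop 0.1893 yaw 9.4
side yellow 30 mean [0.5427 0.3259 0.1871] mid [0.5422 0.3216 0.1769] ztop 0.2036 yaw 9.5
scene red 194 pct [[38.9, -16.8, -66.5], [44.0, 3.8, -33.8], [46.0, 19.5, 13.9]] loop mean [43.5  4.8  4.3] yaw 0.9
scene rod px 316 [7.2 2.2 4. ]
scene tip px 33 [[-73.7, -1.8, 11.1], [-68.7, 2.5, 16.4], [-65.0, 4.7, 21.3]]
```

Request:
carry_out --steps '[0.8, -0.07, 0.4, 0, 0, 0.8, -0.15, 0.77, 0, 0, 0.8, -0.15, 0.77, -0.3, 0, 0.8, -0.15, 0.77, -0.7, 0, 0.8, -0.15, 0.77, -1, 0, 0.8, -0.15, 0.77, -1, 0]'

```text
clock: 23.85
position: [0.536, 0.3218, 0.2326]
ee_rot: [-0.228, 2.11, -2.119]
force: [-1.1, -0.3, -1.2]
width: 0.794
```

Request:
carry_out --steps '[0.8, 0, 0, -0.3, 0, 0.8, 0, 0, -0.6, 0, 0.8, 0, 0, -0.84, 0, 0.8, 0, 0, -0.84, 0, 0.3, 0, 0, -0.84, 0, 0, 0, 0, -0.84, 0, 0, 0, 0, -0.84, 0, 0, 0, 0, -0.84, 0, 0, 0, 0, -0.84, 0, 0, 0, 0, -0.84, 0]' --grip_force 40

```text
clock: 24.85
position: [0.5384, 0.3233, 0.1533]
ee_rot: [-0.221, 2.111, -2.111]
force: [-0.0, -1.4, 2.7]
width: 0.428
```

```bash
python3 st.py
```

```text
tcp [0.5384 0.3233 0.1533] jaw -78.02 w mm 39.38070251821309 [-0.  -1.4  2.7] [-0.28  0.08  0.01] 24.85
```

Request:
carry_out --steps '[0, 0, 0, 0.1, 0, 0, 0, 0, 0.3, 0, 0, 0, 0, 0.5, 0, 0, 0, 0, 0.7, 0, 0, 0, 0, 0.9, 0, 0, 0, 0, 1, 0]'

```text
clock: 25.45
position: [0.5383, 0.324, 0.2548]
ee_rot: [-0.22, 2.112, -2.109]
force: [-1.0, 0.2, -3.0]
width: 0.43
```

Request:
carry_out --steps '[0, 0, 0, 0.1, 0, 0, 0, 0, 0.25, 0, 0, 0, -0.15, 0.32, 0, 0, 0.04, -0.4, 0.32, 0, 0, 0.04, -0.65, 0.32, 0, 0, 0.04, -0.9, 0.32, 0]'

```text
clock: 26.05
position: [0.5416, 0.2311, 0.2842]
ee_rot: [-0.222, 2.111, -2.113]
force: [-0.2, 0.4, -2.1]
width: 0.435
```

Request:
carry_out --steps '[0, 0, -0.3, 0, -0.05, 0, 0, -0.6, 0, -0.1, 0, 0, -0.9, 0, -0.15, 0, 0, -1, 0, -0.2]'

```text
clock: 26.45
position: [0.5417, 0.1278, 0.2848]
ee_rot: [-0.048, 2.198, -2.202]
force: [-0.7, -0.0, -2.9]
width: 0.433
```

Request:
carry_out --steps '[0, -0.08, -0.25, 0, -0.05, 0, -0.16, -0.5, 0, -0.1, 0, -0.24, -0.75, 0, -0.15, 0, -0.35, -1, 0, -0.2]'

```text
clock: 26.85
position: [0.5062, 0.0314, 0.2847]
ee_rot: [-0.118, -2.165, 2.166]
force: [-1.1, -0.5, -3.6]
width: 0.432
```

Request:
carry_out --steps '[0, 0, -0.2, 0, 0, 0, 0, -0.4, 0, 0, 0, 0, -0.52, 0, 0, 0, 0, -0.52, 0, 0, 0, 0, -0.52, 0, 0, 0, 0, -0.52, 0, 0]'

```text
clock: 27.45
position: [0.507, -0.0173, 0.2846]
ee_rot: [-0.112, -2.169, 2.168]
force: [-0.7, -0.7, -3.6]
width: 0.432
```

```bash
python3 st.py; python3 chk.py scene wrist
```

```text
tcp [ 0.507  -0.0173  0.2846] jaw -95.93 w mm 39.72662191378887 [-0.7 -0.7 -3.6] [ 0.08  0.24 -0.02] 27.45
scene red 167 pct [[38.6, -17.1, -61.7], [43.8, 3.7, -4.8], [46.0, 19.4, 14.3]] loop mean [43.7  4.8  4.7] yaw 0.8
scene yellow 47 pct [[-96.7, -13.8, 7.9], [-93.0, -1.1, 9.8], [-89.8, 12.0, 47.2]] loop mean [-91.7 -12.8  48. ] yaw -11.4
scene rod px 307 [7.1 2.1 4. ]
scene tip px 32 [[-72.9, -2.1, 11.8], [-68.6, 2.6, 17.1], [-64.9, 5.5, 21.4]]
wrist red 712 pct [[36.3, -19.5, -65.6], [37.5, 4.4, -39.8], [42.1, 17.3, -28.4]] loop mean [ 38.4  -0.5 -39. ] yaw 0.9
wrist yellow 1799 pct [[-96.5, -18.1, -32.4], [-90.3, 0.3, 7.7], [-89.7, 18.9, 60.0]] loop mean [-92.4   0.2  50.1] yaw 1.3
wrist rod px 2636 [-13.4  -0.8   2.9]
wrist tip px 282 [[-74.0, -4.3, 10.9], [-69.2, -1.1, 17.5], [-65.5, 2.1, 19.7]]
```

Request:
carry_out --steps '[0, 0, 0, -0.1, 0, 0, 0, 0, -0.2, 0, 0, 0, 0, -0.2, 0, 0, 0.1, -0.018, -0.2, 0, 0, 0.25, -0.034, -0.2, 0, 0, 0.4, -0.05, -0.2, 0, 0, 0.55, -0.067, -0.2, 0, 0, 0.7, -0.083, -0.2, 0, 0, 0.746, -0.088, -0.2, 0, 0, 0.746, -0.088, -0.2, 0]'

```text
clock: 28.55
position: [0.5822, -0.0275, 0.2645]
ee_rot: [-0.114, -2.167, 2.168]
force: [-0.8, 0.4, -2.2]
width: 0.433
```

Request:
carry_out --steps '[0, 0, 0, -0.1, 0, 0, 0, 0, -0.2, 0, 0, 0, 0, -0.22, 0, 0, 0, 0, -0.22, 0]'

```text
clock: 28.95
position: [0.5808, -0.0271, 0.242]
ee_rot: [-0.112, -2.167, 2.167]
force: [-0.8, -0.4, -2.1]
width: 0.432
```

```bash
python3 st.py; python3 chk.py wrist scene side
```

```text
tcp [ 0.5808 -0.0271  0.242 ] jaw -96.0 w mm 39.7584349361215 [-0.8 -0.4 -2.1] [ 0.04  0.16 -0.05] 28.95
wrist red 1744 pct [[38.2, -19.8, -39.0], [42.4, -1.2, 4.7], [45.7, 17.8, 13.6]] loop mean [42.5 -0.9  4.7] yaw 0.9
wrist yellow 1220 pct [[-21.3, -20.5, -62.7], [-15.5, -4.3, -33.3], [-6.3, 17.7, 19.2]] loop mean [-14.2  -1.5  17.5] yaw 1.4
wrist rod px 4174 [26.8 -0.7  3.6]
wrist tip px 0 
scene red 183 pct [[1.0, -43.9, -125.6], [43.6, 2.7, -36.1], [46.4, 18.8, 13.1]] loop mean [43.8  4.1  4.9] yaw 0.5
scene yellow 40 pct [[-21.8, -8.1, -35.2], [-18.8, 0.7, -32.8], [-15.3, 10.8, 19.2]] loop mean [-18.9   0.2  19.6] yaw -32.2
scene rod px 204 [30.2  1.9  4. ]
scene tip px 0 
side rod px 48 [28.1  1.3  2.1]
side tip px 13 [[-75.7, -1.8, 12.7], [-73.0, 1.5, 16.0], [-68.6, 3.2, 19.2]]
```

Request:
carry_out --steps '[0, 0.08, -0.009, 0, 0, 0, 0.2, -0.022, 0, 0, 0, 0.32, -0.035, 0, 0, 0, 0.42, -0.046, 0, 0, 0, 0.45, -0.049, 0, 0, 0, 0.45, -0.049, 0, 0, 0, 0.45, -0.049, 0, 0]'

```text
clock: 29.8
position: [0.6262, -0.0322, 0.2427]
ee_rot: [-0.113, -2.167, 2.167]
force: [-1.1, 0.6, -3.8]
width: 0.436
```

```bash
python3 st.py; python3 chk.py wrist scene side
python3 - <<'E'
from h import *
a=[cv2.resize(np.load(n+'C.npz')['im'][s],(400,300)) for n,s in [('scene',np.s_[120:270,170:370]),('side',np.s_[70:220,230:430])]]
w=cv2.resize(np.load('wristC.npz')['im'],(480,300)); w=np.hstack([w,np.zeros((300,320,3),np.uint8)])
save('m6',np.vstack([np.hstack(a),w]))
E
```

```text
tcp [ 0.6262 -0.0322  0.2427] jaw -96.02 w mm 40.09491092069268 [-1.1  0.6 -3.8] [ 0.08  0.21 -0.06] 29.8
wrist red 2275 pct [[44.2, -19.4, -44.0], [48.9, -0.7, -3.5], [52.0, 17.8, 12.8]] loop mean [48.5 -0.7  3.4] yaw -3.0
wrist yellow 1009 pct [[23.8, -20.7, -37.9], [29.6, -1.7, -29.4], [30.6, 17.6, 19.1]] loop mean [30.1 -1.9 17.1] yaw 8.4
wrist rod px 1871 [45.1 -0.4  3.4]
wrist tip px 0 
scene red 188 pct [[43.9, -16.9, -65.9], [49.6, 2.9, -36.8], [51.8, 18.3, 14.1]] loop mean [49.1  3.1  4.6] yaw -2.9
scene yellow 20 pct [[25.8, -4.6, -35.0], [28.2, 1.4, -32.3], [29.5, 11.9, 20.0]] loop mean [27.4 -0.  19.2] yaw -25.5
scene rod px 86 [54.6  2.   4.5]
scene tip px 12 [[-72.2, 3.0, 11.8], [-68.7, 4.5, 15.4], [-65.9, 5.4, 19.3]]
side rod px 78 [-31.8   1.4   2.4]
side tip px 15 [[-75.6, -2.4, 11.8], [-72.2, 2.2, 15.9], [-68.4, 4.9, 19.1]]
```

View pics/m6.png

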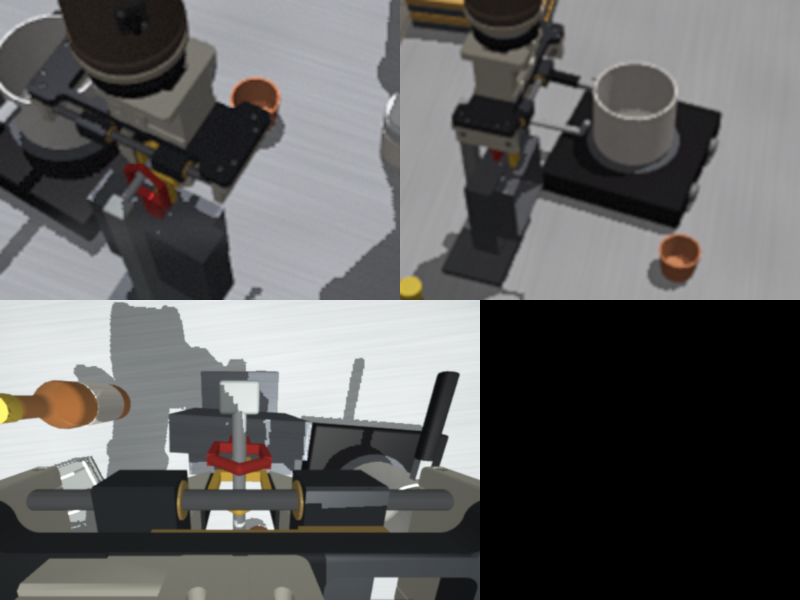

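```bash
cat > tilt.py <<'E'
from chk import *
for n in ['scene','side']:
    z=np.load(n+'C.npz'); Hk=hk(z['P'])*1000; d=z['d']; im=z['im']
    ok=(d>0)&(abs(Hk[...,0])<100)&(abs(Hk[...,1])<75)&(im.max(-1)<120)
    for h0 in range(-205,-70,15):
        m=ok&(Hk[...,2]>h0)&(Hk[...,2]<h0+15)
        if m.sum()>8: print(n,h0,m.sum(),'s',np.percentile(Hk[m][:,0],[3,25,50,75,97]).round(1),'p',np.percentile(Hk[m][:,1],[3,50,97]).round(1))
    m=ok&(Hk[...,2]>-180)&(Hk[...,2]<-85)&(Hk[...,0]>50)&(Hk[...,0]<85)&(abs(Hk[...,1])<60)
    if m.sum()>50:
        q=Hk[m]; A=np.c_[q[:,1:],np.ones(len(q))]; k=np.ones(len(q),bool)
        for _ in range(4): c=np.linalg.lstsq(A[k],q[k,0],rcond=None)[0]; k=abs(A@c-q[:,0])<3
        print(n,'back face s= %.3f*p %+.3f*h %+.1f'%tuple(c),k.sum(), 'at h=-21:',c[2]-21*c[1])
E
python3 tilt.py
```

```text
scene -205 76 s [61.1 67.3 80.6 94.1 95. ] p [-58.5  11.9  66.2]
scene -190 150 s [40.1 63.3 67.8 80.  94.8] p [-56.5  23.2  67. ]
scene -175 167 s [38.8 63.1 67.8 74.1 95. ] p [-58.6  24.8  67.1]
scene -160 159 s [39.4 63.  67.7 69.8 95. ] p [-61.6  25.   67.2]
scene -145 181 s [37.8 63.2 68.  79.8 94.9] p [-58.6  25.   67.2]
scene -130 187 s [36.4 63.3 67.9 80.4 94.8] p [-57.1  24.2  67.1]
scene -115 203 s [17.2 62.9 68.  70.1 94.5] p [-58.1  32.4  67. ]
scene -100 210 s [16.6 59.3 67.6 70.5 94.8] p [-59.5  31.7  67.1]
scene -85 1232 s [16.  36.1 48.6 60.3 87.8] p [-58.1  21.8  65.3]
scene back face s= 0.056*p +0.006*h +67.1 497 at h=-21: 67.01490801697038
side -205 42 s [30.3 33.7 38.  48.7 63.6] p [38.1 59.8 66.5]
side -190 183 s [ 8.8 13.8 22.9 34.9 62.5] p [-52.6   1.8  66.2]
side -175 203 s [ 8.4 16.8 25.7 34.8 62.4] p [-55.3  -3.3  66. ]
side -160 114 s [ 9.8 19.4 32.6 47.3 65.5] p [-54.3  48.9  66.2]
side -145 116 s [ 9.1 17.8 30.5 43.8 65.2] p [-54.3  49.3  66.4]
side -130 114 s [ 9.2 20.2 34.6 52.  89.7] p [-54.   49.6  66.1]
side -115 121 s [ 9.1 19.3 36.2 57.1 88.8] p [-53.   49.6  66.4]
side -100 165 s [ 9.8 21.6 34.6 62.4 88.8] p [-52.   48.2  65.6]
side -85 627 s [ 9.5 21.7 36.3 54.2 80. ] p [-50.1  19.2  64.4]
```

The wrist view shows the medium's loop on the rod with the red loop just ahead of it at (240,460). The large pan was nudged back about 7 mm to s≈47 and still hangs vertical. The medium's floor lies about 14 mm inside the large pan's rim. Next I lower and release it.

Request:
carry_out --steps '[0, 0, 0, -0.02, 0, 0, 0, 0, -0.04, 0, 0, 0, 0, -0.055, 0, 0, 0, 0, -0.06, 0, 0, 0, 0, -0.06, 0]'

```text
clock: 30.45
position: [0.6266, -0.0321, 0.237]
ee_rot: [-0.114, -2.168, 2.167]
force: [-2.5, -0.2, 0.8]
width: 0.436
```

```bash
python3 st.py; python3 chk.py wrist
```

```text
tcp [ 0.6266 -0.0321  0.237 ] jaw -96.01 w mm 40.109713926206545 [-2.5 -0.2  0.8] [ 0.15  0.48 -0.02] 30.45
wrist red 2478 pct [[44.3, -19.6, -43.4], [49.2, -1.0, -3.4], [52.1, 17.8, 12.8]] loop mean [48.7 -0.8  3.3] yaw -3.3
wrist yellow 784 pct [[24.1, -20.7, -64.9], [30.1, -0.7, -25.5], [44.7, 17.9, 43.7]] loop mean [48.  -4.  45.8] yaw 0.6
wrist rod px 1928 [46.8 -0.5  3.3]
wrist tip px 0
```

Request:
carry_out --steps '[0, 0, 0, 0, 0, 0.47, 0, 0, 0, 0, 0.5, 0, 0, 0, 0, 0.6, 0, 0, 0, 0, 0.75, 0, 0, 0, 0, 0.75, 0, 0, 0, 0, 0.75, 0, 0, 0.2, 0, 0.75, 0, 0, 0.5, 0, 0.75, 0, 0, 0.8, 0, 0.75, 0, 0, 1, 0, 0.75, 0, 0, 1, 0]'

```text
clock: 31.6
position: [0.6279, -0.0326, 0.3398]
ee_rot: [-0.12, -2.17, 2.17]
force: [-0.6, 0.3, -0.6]
width: 0.754
```

Request:
carry_out --steps '[0.75, -0.15, 0.4, 0, 0.1, 0.75, -0.35, 0.8, 0, 0.25, 0.75, -0.5, 1, 0, 0.4, 0.75, -0.5, 1, 0, 0.4]'

```text
clock: 32.0
position: [0.5745, 0.0723, 0.3356]
ee_rot: [-0.234, 2.109, -2.104]
force: [0.1, 0.3, -0.4]
width: 0.753
```

Request:
carry_out --steps '[0.75, -0.25, 0.4, 0, 0, 0.75, -0.5, 0.8, 0, 0, 0.75, -0.6, 1, 0, 0, 0.75, -0.6, 1, 0, 0]'

```text
clock: 32.4
position: [0.5149, 0.1712, 0.3357]
ee_rot: [-0.228, 2.111, -2.108]
force: [-0.8, -0.5, -1.0]
width: 0.747
```

Request:
carry_out --steps '[0.75, -0.35, 0.2, 0, 0, 0.75, -0.75, 0.4, 0, 0, 0.75, -0.75, 0.4, 0, 0, 0.75, -0.75, 0.4, 0, 0, 0.75, -0.75, 0.4, 0, 0]'

```text
clock: 32.9
position: [0.4427, 0.2064, 0.3365]
ee_rot: [-0.219, 2.112, -2.113]
force: [-1.0, -0.5, -1.1]
width: 0.752
```

```bash
python3 loops.py; python3 chk.py scene side; python3 tilt.py | grep face
```

```text
tcp [0.4427 0.2064 0.3365] jaw -78.17 0.7523636877863927 32.9
wrist blue 323 mean [0.4311 0.2867 0.1622] mid [0.4309 0.2854 0.1643] ztop 0.1912 yaw 15.9
scene blue 42 mean [0.4304 0.2917 0.1493] mid [0.4303 0.2905 0.1641] ztop 0.1905 yaw 11.9
side blue 34 mean [0.4274 0.2964 0.1739] mid [0.4278 0.2913 0.164 ] ztop 0.1888 yaw 17.7
scene red 147 pct [[42.7, -17.5, -62.3], [48.6, 4.3, -3.7], [52.2, 19.4, 13.4]] loop mean [48.8  5.   4.2] yaw -3.4
scene yellow 112 pct [[22.1, -15.2, -40.1], [26.8, 4.2, 0.7], [36.9, 19.3, 14.4]] loop mean [27.9  5.1  5.1] yaw -2.9
scene rod px 308 [6.4 2.2 4.3]
scene tip px 34 [[-73.4, -1.4, 10.9], [-67.9, 1.7, 16.8], [-64.7, 5.1, 20.7]]
side red 67 pct [[40.8, -13.7, -47.9], [44.5, 5.1, -18.5], [49.1, 20.0, 12.9]] loop mean [45.9  6.6  4. ] yaw -6.9
side yellow 61 pct [[19.3, -22.7, -70.4], [24.1, 1.9, -18.3], [42.8, 18.3, 13.9]] loop mean [24.7  6.8  5.4] yaw -3.8
side rod px 182 [5.3 1.4 2.4]
side tip px 12 [[-75.8, -1.2, 12.3], [-72.8, 0.3, 16.9], [-68.1, 4.2, 19.5]]
scene back face s= 0.060*p +0.026*h +67.1 469 at h=-21: 66.59713539509133
```

Request:
carry_out --steps '[0.8, -0.09, 0.4, 0, 0, 0.8, -0.185, 0.8, 0, 0, 0.8, -0.185, 0.8, -0.3, 0, 0.8, -0.185, 0.8, -0.7, 0, 0.8, -0.185, 0.8, -1, 0, 0.8, -0.185, 0.8, -1, 0]'

```text
clock: 33.75
position: [0.4213, 0.2862, 0.2332]
ee_rot: [-0.228, 2.109, -2.119]
force: [0.2, -1.0, 0.0]
width: 0.801
```

Request:
carry_out --steps '[0.8, 0, 0, -0.3, 0, 0.8, 0, 0, -0.6, 0, 0.8, 0, 0, -0.96, 0, 0.8, 0, 0, -0.96, 0, 0.3, 0, 0, -0.96, 0, 0, 0, 0, -0.96, 0, 0, 0, 0, -0.96, 0, 0, 0, 0, -0.96, 0, 0, 0, 0, -0.96, 0, 0, 0, 0, -0.96, 0]' --grip_force 40

```text
clock: 34.75
position: [0.4236, 0.288, 0.1415]
ee_rot: [-0.22, 2.111, -2.11]
force: [-0.2, -2.0, 5.5]
width: 0.431
```

```bash
python3 st.py
```

```text
tcp [0.4236 0.288  0.1415] jaw -78.02 w mm 39.65753186174423 [-0.2 -2.   5.5] [-0.17  0.18 -0.  ] 34.75
```

Request:
carry_out --steps '[0, 0, 0, 0.1, 0, 0, 0, 0, 0.3, 0, 0, 0, 0, 0.5, 0, 0, 0, 0, 0.7, 0, 0, 0, 0, 0.9, 0, 0, 0, 0, 1, 0]'

```text
clock: 35.35
position: [0.4234, 0.2882, 0.2427]
ee_rot: [-0.22, 2.112, -2.109]
force: [-0.7, -0.3, -2.7]
width: 0.433
```

Request:
carry_out --steps '[0, 0, 0, 0.15, 0, 0, 0, 0, 0.3, 0, 0, 0.03, -0.1, 0.44, 0, 0, 0.1, -0.3, 0.44, 0, 0, 0.15, -0.5, 0.44, 0, 0, 0.2, -0.6, 0.44, 0]'

```text
clock: 35.95
position: [0.4431, 0.226, 0.2846]
ee_rot: [-0.221, 2.111, -2.113]
force: [-0.4, 0.7, -2.4]
width: 0.431
```

Request:
carry_out --steps '[0, 0.08, -0.25, 0, -0.05, 0, 0.16, -0.5, 0, -0.1, 0, 0.24, -0.75, 0, -0.15, 0, 0.3, -1, 0, -0.2]'

```text
clock: 36.35
position: [0.4733, 0.1272, 0.2845]
ee_rot: [-0.057, 2.196, -2.196]
force: [-0.0, 1.3, -2.2]
width: 0.433
```

Request:
carry_out --steps '[0, 0.08, -0.25, 0, -0.05, 0, 0.16, -0.5, 0, -0.1, 0, 0.24, -0.75, 0, -0.15, 0, 0.3, -1, 0, -0.2]'

```text
clock: 36.75
position: [0.5033, 0.0273, 0.2845]
ee_rot: [-0.114, -2.167, 2.167]
force: [-0.6, 0.6, -3.6]
width: 0.432
```

Request:
carry_out --steps '[0, 0.02, -0.2, 0, 0, 0, 0.02, -0.35, 0, 0, 0, 0.02, -0.465, 0, 0, 0, 0.02, -0.465, 0, 0, 0, 0.02, -0.465, 0, 0, 0, 0.02, -0.465, 0, 0]'

```text
clock: 37.35
position: [0.5051, -0.0174, 0.2846]
ee_rot: [-0.112, -2.169, 2.168]
force: [-1.0, -0.4, -2.5]
width: 0.432
```

```bash
python3 st.py; python3 chk.py scene wrist
```

```text
tcp [ 0.5051 -0.0174  0.2846] jaw -95.92 w mm 39.70325435892404 [-1.  -0.4 -2.5] [0.08 0.21 0.03] 37.35
scene red 155 pct [[42.8, -17.3, -63.2], [48.5, 3.9, -4.8], [51.8, 19.3, 14.0]] loop mean [48.8  4.7  4.5] yaw -3.0
scene yellow 114 pct [[22.3, -16.0, -39.6], [26.8, 4.2, 0.4], [36.5, 19.3, 13.1]] loop mean [28.   4.9  5. ] yaw -2.2
scene blue 40 pct [[-98.1, -11.2, 6.4], [-95.4, -0.2, 8.3], [-91.3, 13.1, 10.8]] loop mean [-94.8   0.5   8.4] yaw -0.9
scene rod px 305 [6.5 2.2 4.3]
scene tip px 32 [[-73.1, -1.6, 10.8], [-69.0, 2.4, 16.3], [-64.8, 5.4, 20.5]]
wrist red 75 pct [[41.0, -8.7, -72.3], [41.9, 5.4, -60.3], [42.3, 7.5, -51.0]] loop mean [ 41.8   2.9 -60.7] yaw -2.4
wrist yellow 1516 pct [[20.8, -20.1, -63.9], [22.9, 4.8, -20.5], [28.3, 18.0, 5.5]] loop mean [23.4 -0.7 -3.3] yaw 0.3
wrist blue 1708 pct [[-97.2, -18.4, -38.7], [-91.7, -0.2, 7.0], [-90.4, 18.4, 39.0]] loop mean [-91.7  -0.9  30.1] yaw 2.7
wrist rod px 2766 [-12.7  -0.8   3. ]
wrist tip px 284 [[-73.7, -4.3, 10.9], [-69.1, -1.1, 17.4], [-65.4, 2.1, 19.8]]
```

Request:
carry_out --steps '[0, 0, 0, -0.1, 0, 0, 0, 0, -0.2, 0, 0, 0, 0, -0.2, 0, 0, 0.1, -0.018, -0.2, 0, 0, 0.25, -0.034, -0.2, 0, 0, 0.4, -0.05, -0.2, 0, 0, 0.55, -0.067, -0.2, 0, 0, 0.64, -0.077, -0.2, 0, 0, 0.666, -0.079, -0.2, 0, 0, 0.666, -0.079, -0.2, 0]'

```text
clock: 38.45
position: [0.5718, -0.0267, 0.2646]
ee_rot: [-0.114, -2.167, 2.168]
force: [-0.8, -0.8, -3.1]
width: 0.437
```

Request:
carry_out --steps '[0, 0, 0, -0.1, 0, 0, 0, 0, -0.2, 0, 0, 0, 0, -0.22, 0, 0, 0, 0, -0.22, 0]'

```text
clock: 38.85
position: [0.571, -0.0264, 0.242]
ee_rot: [-0.112, -2.167, 2.167]
force: [-0.6, 0.4, -2.1]
width: 0.429
```

```bash
python3 st.py; python3 chk.py wrist
```

```text
tcp [ 0.571  -0.0264  0.242 ] jaw -96.0 w mm 39.48974074704319 [-0.6  0.4 -2.1] [ 0.07  0.23 -0.04] 38.85
wrist red 2570 pct [[42.2, -19.2, -39.8], [46.3, -0.5, 1.2], [50.6, 17.8, 13.5]] loop mean [47.  -0.8  4.4] yaw -3.5
wrist yellow 1573 pct [[23.0, -19.9, -5.6], [26.9, -1.2, 4.9], [29.9, 18.0, 14.0]] loop mean [26.6 -0.8  5. ] yaw 0.2
wrist blue 1053 pct [[-30.5, -20.5, -68.5], [-25.1, -8.2, -34.2], [-23.5, 17.2, 16.4]] loop mean [-25.4  -4.6   0.2] yaw 3.4
wrist rod px 4783 [22.4 -0.6  3.8]
wrist tip px 0
```

Request:
carry_out --steps '[0, 0.08, -0.009, 0, 0, 0, 0.18, -0.02, 0, 0, 0, 0.26, -0.029, 0, 0, 0, 0.32, -0.035, 0, 0, 0, 0.36, -0.04, 0, 0, 0, 0.383, -0.042, 0, 0, 0, 0.383, -0.042, 0, 0]'

```text
clock: 39.6
position: [0.6101, -0.0308, 0.2426]
ee_rot: [-0.113, -2.167, 2.168]
force: [-1.5, -0.5, -2.1]
width: 0.433
```

```bash
python3 st.py; python3 chk.py wrist scene; python3 tilt.py | grep face
```

```text
tcp [ 0.6101 -0.0308  0.2426] jaw -96.01 w mm 39.83941306455182 [-1.5 -0.5 -2.1] [ 0.1   0.37 -0.04] 39.6
wrist red 2311 pct [[44.4, -19.3, -41.6], [48.7, -0.7, -2.1], [53.1, 17.8, 12.8]] loop mean [47.9 -0.8  3.6] yaw -2.7
wrist yellow 2294 pct [[24.3, -19.8, -41.2], [28.6, -1.1, -3.1], [32.0, 18.0, 13.0]] loop mean [27.7 -1.   3.8] yaw 0.3
wrist blue 446 pct [[8.7, -20.9, -66.1], [14.2, -8.3, -13.8], [15.2, 17.3, 17.7]] loop mean [13.2 -5.6  1.2] yaw 3.6
wrist rod px 2685 [38.5 -0.3  3.5]
wrist tip px 0 
scene red 199 pct [[45.7, -16.5, -65.9], [50.6, 3.2, -37.0], [54.5, 18.5, 13.9]] loop mean [49.2  4.   4.7] yaw -3.7
scene yellow 60 pct [[25.6, -15.1, -39.4], [27.8, 4.5, 0.4], [30.6, 17.6, 15.2]] loop mean [28.3  3.8  6.4] yaw -4.5
scene rod px 124 [46.8  1.3  4.4]
scene tip px 0 
scene back face s= 0.049*p -0.038*h +67.3 585 at h=-21: 68.12778154362572
```

Request:
carry_out --steps '[0, 0, 0, -0.02, 0, 0, 0, 0, -0.04, 0, 0, 0, 0, -0.05, 0, 0, 0, 0, -0.06, 0, 0, 0, 0, -0.06, 0, 0, 0, 0, -0.06, 0]'

```text
clock: 40.3
position: [0.6103, -0.0303, 0.2376]
ee_rot: [-0.114, -2.169, 2.167]
force: [-2.9, 2.0, 5.6]
width: 0.429
```

```bash
python3 st.py; python3 chk.py wrist scene side; python3 tilt.py | grep face
python3 - <<'E'
from h import *
a=[cv2.resize(np.load(n+'C.npz')['im'][s],(400,300)) for n,s in [('scene',np.s_[120:270,170:370]),('side',np.s_[70:220,230:430])]]
w=cv2.resize(np.load('wristC.npz')['im'],(480,300)); w=np.hstack([w,np.zeros((300,320,3),np.uint8)])
save('m7',np.vstack([np.hstack(a),w]))
E
```

```text
tcp [ 0.6103 -0.0303  0.2376] jaw -95.98 w mm 39.44224606725544 [-2.9  2.   5.6] [ 0.4   0.78 -0.03] 40.3
wrist red 2494 pct [[44.8, -19.3, -41.9], [49.0, -0.3, -2.2], [53.6, 17.8, 12.9]] loop mean [48.2 -0.7  3.5] yaw -2.7
wrist yellow 2437 pct [[24.6, -19.7, -40.9], [28.9, -0.7, -2.9], [32.4, 18.0, 12.9]] loop mean [28.  -0.9  3.7] yaw 0.4
wrist blue 361 pct [[9.5, -20.4, -62.8], [14.6, -7.6, -15.8], [15.6, 17.9, 13.1]] loop mean [13.4 -4.8 -2.7] yaw 4.0
wrist rod px 2814 [39.6 -0.3  3.6]
wrist tip px 0 
scene red 202 pct [[45.6, -17.0, -66.4], [50.6, 3.6, -36.5], [54.7, 18.4, 12.7]] loop mean [49.   3.7  3.8] yaw -3.0
scene yellow 51 pct [[25.7, -15.8, -39.5], [27.7, 2.8, -0.5], [30.5, 18.0, 14.4]] loop mean [27.6  1.7  5.8] yaw -1.9
scene rod px 124 [46.6  1.4  4.3]
scene tip px 0 
side rod px 54 [-35.6   1.    2.2]
side tip px 13 [[-76.2, -1.4, 11.4], [-72.1, 0.8, 16.9], [-68.5, 4.1, 18.7]]
scene back face s= 0.049*p -0.045*h +67.3 601 at h=-21: 68.24788210295661
```

View pics/m7.png

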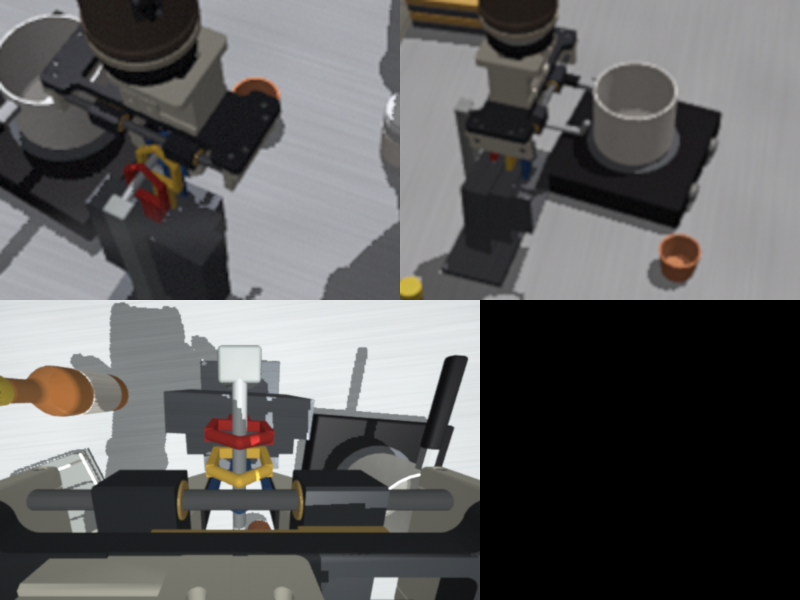

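The wrist view shows the red (240,432) and yellow (240,465) loops on the rod ahead of the gripped blue one, in the right order. The weight is on the rod, so I ease off, release and retreat.

Request:
carry_out --steps '[0, 0, 0, 0.01, 0, 0, 0, 0, 0.01, 0, 0.47, 0, 0, 0.01, 0, 0.5, 0, 0, 0.01, 0, 0.6, 0, 0, 0.01, 0, 0.75, 0, 0, 0.01, 0, 0.75, 0, 0, 0.2, 0, 0.75, 0, 0, 0.5, 0, 0.75, 0, 0, 0.8, 0, 0.75, 0, 0, 1, 0, 0.75, 0, 0, 1, 0]'

```text
clock: 41.55
position: [0.6113, -0.0313, 0.3397]
ee_rot: [-0.12, -2.17, 2.17]
force: [-0.7, -0.0, -0.4]
width: 0.752
```

Request:
carry_out --steps '[0.75, -0.25, 0.1, 0.1, 0, 0.75, -0.5, 0.3, 0.3, 0, 0.75, -0.75, 0.6, 0.4, 0, 0.75, -1, 0.9, 0.5, 0, 0.75, -1, 1, 0.5, 0, 0.75, -1, 1, 0.5, 0]'

```text
clock: 42.15
position: [0.5094, 0.0713, 0.386]
ee_rot: [-0.109, -2.17, 2.169]
force: [-0.5, 0.1, -1.3]
width: 0.748
```

Request:
carry_out --steps '[0.75, -0.2, 0.4, 0, 0, 0.75, -0.4, 0.8, 0, 0, 0.75, -0.5, 1, 0, 0, 0.75, -0.5, 1, 0, 0, 0.75, -0.5, 1, 0, 0, 0.75, -0.5, 1, 0, 0]'

```text
clock: 42.75
position: [0.4609, 0.1674, 0.3862]
ee_rot: [-0.117, -2.164, 2.167]
force: [-1.0, -1.0, -0.5]
width: 0.751
```

```bash
python3 st.py; python3 chk.py scene side; python3 tilt.py; python3 hnd.py | grep -E "scene|lateral" | head -8
python3 - <<'E'
from h import *
a=[cv2.resize(np.load(n+'C.npz')['im'][s],(400,300)) for n,s in [('scene',np.s_[120:270,170:370]),('side',np.s_[70:220,230:430])]]
save('m8',np.hstack(a))
E
```

```text
tcp [0.4609 0.1674 0.3862] jaw -96.18 w mm 69.13067196290663 [-1.  -1.  -0.5] [ 0.02  0.16 -0.04] 42.75
scene red 144 pct [[43.6, -17.0, -54.0], [48.6, 4.3, -3.4], [52.3, 19.8, 13.8]] loop mean [48.9  4.7  4.9] yaw -3.7
scene yellow 106 pct [[22.7, -17.5, -39.5], [26.9, 3.6, 0.3], [44.6, 19.0, 14.6]] loop mean [28.3  4.4  5.1] yaw -3.4
scene blue 73 pct [[5.1, -17.5, -39.5], [11.1, 7.2, 3.4], [13.9, 20.2, 14.6]] loop mean [11.2  4.3  4.9] yaw 1.2
scene rod px 300 [6.9 2.  4.1]
scene tip px 32 [[-72.4, -1.7, 11.2], [-68.3, 2.1, 16.4], [-64.1, 5.0, 21.4]]
side red 61 pct [[41.1, -11.6, -43.1], [44.6, 5.0, -15.4], [48.8, 19.5, 12.0]] loop mean [46.   6.2  4. ] yaw -9.3
side yellow 47 pct [[20.7, -31.5, -62.8], [25.0, 3.0, -2.8], [43.8, 17.8, 13.0]] loop mean [25.2  6.1  4.1] yaw -1.7
side blue 49 pct [[2.4, -31.2, -60.9], [7.8, 3.3, -15.1], [19.1, 19.2, 11.2]] loop mean [8.5 9.3 3.5] yaw 7.9
side rod px 182 [4.2 1.6 2.5]
side tip px 10 [[-73.0, -0.4, 11.1], [-70.5, 1.6, 15.9], [-67.5, 3.8, 20.0]]
scene -205 76 s [42.6 64.4 67.2 93.5 95.1] p [-54.9  12.1  66.8]
scene -190 155 s [35.9 60.
[... 861 characters left out ...]
4.4  -3.2  18.3  37.6  63.2] p [-38.2  50.1  66. ]
side -130 157 s [-13.8   2.5  21.   42.5  74.4] p [-38.   50.   65.9]
side -115 249 s [-13.5  -2.9   8.3  35.7  87.2] p [-45.8  35.7  65.5]
side -100 419 s [-11.6   7.3  17.9  32.4  82.2] p [-44.4  22.2  64.9]
side -85 430 s [ 2.1 35.3 46.6 58.6 83.1] p [-53.8  23.   64.6]
scene 0.085 405 ang -9.5 -9.62 linedir -10.43 0.18971223577941917
scene 0.13 241 ang -9.7 -9.74 linedir -10.69 0.18971223577941917
scene rim [ 0.50708774 -0.23909017  0.05819344]
   0.09 71 lateral mm [-6.8  1.9  9.5]
     low 14 lateral mm [ 7.4  8.9 10. ]
   0.11 72 lateral mm [-7.3  1.5  9.8]
     low 16 lateral mm [ 7.1  9.  10.3]
   0.13 72 lateral mm [-6.3  2.   9.5]
```

View pics/m8.png

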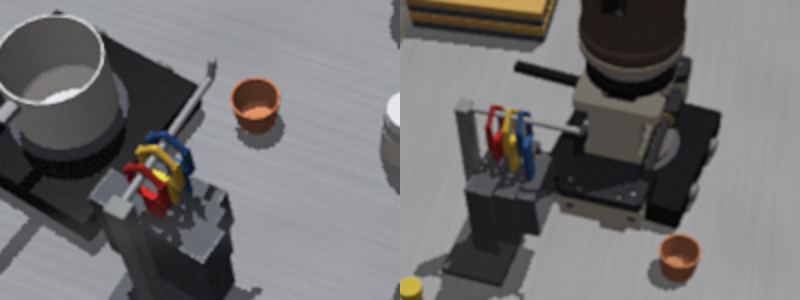

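Request:
carry_out --steps '[0.75, 0, 0, 0, 0, 0.75, 0, 0, 0, 0, 0.75, 0, 0, 0, 0, 0.75, 0, 0, 0, 0, 0.75, 0, 0, 0, 0, 0.75, 0, 0, 0, 0, 0.75, 0, 0, 0, 0, 0.75, 0, 0, 0, 0, 0.75, 0, 0, 0, 0, 0.75, 0, 0, 0, 0]'

```text
clock: 43.95
position: [0.46, 0.1692, 0.3867]
ee_rot: [-0.114, -2.167, 2.168]
force: [-1.4, -0.0, -0.8]
width: 0.748
```

```bash
python3 chk.py scene; python3 tilt.py | grep face
python3 - <<'E'
from fit import *
def cen(n,f):
    z=np.load(f); P=cloud(n,z['d']); ok=z['d']>0; o=[]
    for x,y,lo,hi in [(.702,.182,.10,.21),(.394,.136,.09,.11),(.408,-.046,.03,.05)]:
        m=ok&(np.hypot(P[...,0]-x,P[...,1]-y)<.045)&(P[...,2]>lo)&(P[...,2]<hi); o.append((m.sum(),P[m].mean(0).round(3)) if m.sum() else None)
    return o
print(cen('scene','scene1.npz')); print(cen('scene','sceneC.npz')); print(arm.sign_off())
E
```

```text
scene red 145 pct [[43.3, -17.4, -59.3], [48.4, 3.6, -4.1], [52.5, 18.8, 13.6]] loop mean [49.   4.5  4.7] yaw -4.1
scene yellow 108 pct [[22.5, -16.9, -39.9], [27.1, 3.6, 0.7], [44.2, 19.1, 15.2]] loop mean [28.4  4.6  5.2] yaw -2.7
scene blue 77 pct [[6.1, -17.9, -38.7], [11.1, 6.5, 2.8], [14.1, 19.8, 15.3]] loop mean [11.2  4.1  4.8] yaw 0.9
scene rod px 301 [6.6 2.  4.1]
scene tip px 34 [[-72.9, -1.7, 11.1], [-68.4, 2.5, 16.5], [-64.6, 5.3, 21.3]]
scene back face s= 0.061*p +0.014*h +67.0 481 at h=-21: 66.70083791733141
[(np.int64(987), array([0.713, 0.186, 0.151])), (np.int64(78), array([0.401, 0.119, 0.099])), (np.int64(240), array([ 0.408, -0.046,  0.04 ]))]
[(np.int64(990), array([0.713, 0.186, 0.15 ])), (np.int64(430), array([0.399, 0.137, 0.1  ])), (np.int64(240), array([ 0.408, -0.046,  0.04 ]))]
the job is handed in; nothing more can be done
None
```

I turned the milk pan's handle to the back of the hob and hung the three pans on the hook in the order large, medium, small, open sides to the free end. I handed the job in at about 44 s on the clock.

**Milk pan:** the handle took three tries. The first stopped about 2.7° short and the second went about 4.5° too far. The last check had it along the hob's back direction within about 1°.

**Hung pans:** the three loops sit at about +46, +25 and +8 mm along the rod. The medium's floor is about 15 mm inside the large pan, and the small's about 19 mm inside the medium. Two looks 1.2 s apart showed no movement.

**Not quite as planned:**
- **Large pan nudged:** sliding in the medium pushed the large pan back about 6 mm and left it turned about 3.5°. I left it, as it hangs clear of the post.
- **Spacing:** the medium hangs about 21 mm from the large pan, where I had aimed for 16 mm.

**Other things:**
- **Bottle and cup:** they measure the same as at the start.
- **Tin:** its before and after readings differ (18 mm in y), because the arm partly hid it in the first view. No move came near it.

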